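# Load the nut-welding electrodes

### The job

Clear the finished brackets off the copper electrode posts into the blue bin. When they are all in the bin, stand every steel cup mouth-up, centred on top of an electrode post, one cup to a post; cups that are mouth-down have to be turned over first. Leave the spray can, the brush and the jar where they are.

Things in the scene. Friction and masses are not known exactly. Their poses are not given: they have to be found in the camera images.
- cup_a: square pressed-steel cup, 52 x 52 mm outside and 58 mm high, walls and bottom 3 mm, 0.16 kg, open at one end; origin at the centre of the outside of its closed bottom, z points from the bottom to the open mouth (so z up = mouth-up, z down = mouth-down), x and y are square to its side faces. May be absent. Starts mouth-down on the table.
- cup_b: square pressed-steel cup, 52 x 52 mm outside and 58 mm high, walls and bottom 3 mm, 0.16 kg, open at one end; origin at the centre of the outside of its closed bottom, z points from the bottom to the open mouth (so z up = mouth-up, z down = mouth-down), x and y are square to its side faces. May be absent. Starts mouth-down on the table.
- cup_c: square pressed-steel cup, 52 x 52 mm outside and 58 mm high, walls and bottom 3 mm, 0.16 kg, open at one end; origin at the centre of the outside of its closed bottom, z points from the bottom to the open mouth (so z up = mouth-up, z down = mouth-down), x and y are square to its side faces. May be absent. Starts mouth-up on the table.
- bracket_a: finished saddle bracket: a dull metal channel 60 mm long (x), 44 mm wide (y), open downwards, plate 4 mm thick on top, two 4 mm side flanges, 30 mm high, with a brass nut (18 mm across, 8 mm high) on top; 0.12 kg. Origin at the centre of the open lower edge (plate underside at z = 26 mm), z up through the nut. It starts straddling the tip of an electrode, origin 26 mm below the tip. May be absent.
- bracket_b: finished saddle bracket: a dull metal channel 60 mm long (x), 44 mm wide (y), open downwards, plate 4 mm thick on top, two 4 mm side flanges, 30 mm high, with a brass nut (18 mm across, 8 mm high) on top; 0.12 kg. Origin at the centre of the open lower edge (plate underside at z = 26 mm), z up through the nut. It starts straddling the tip of an electrode, origin 26 mm below the tip. May be absent.
- post_low_top (a point): centre of the flat round top (30 mm diameter, copper) of a fixed electrode post, 55 mm above the table; brass lower part up to 44 mm diameter and a 64 mm square, 12 mm thick brass foot
- post_mid_top (a point): centre of the flat round top (30 mm diameter, copper) of a fixed electrode post, 70 mm above the table; brass lower part up to 44 mm diameter and a 64 mm square, 12 mm thick brass foot
- post_tall_top (a point): centre of the flat round top (30 mm diameter, copper) of a fixed electrode post, 85 mm above the table; brass lower part up to 44 mm diameter and a 64 mm square, 12 mm thick brass foot
- bin: blue open-topped plastic bin, 180 mm (x) by 240 mm (y) outside, 80 mm high, walls 5 mm, fixed to the table; origin at the centre of its underside
- spray: small red spray can with a white cap, 50 mm diameter, 130 mm tall, bystander; origin at the centre of its underside
- brush: hand brush lying on the table, bystander
- jar: amber jar with black lid, 60 mm diameter, 80 mm tall, bystander; origin at the centre of its underside

How it is judged:
On the way:
1. all brackets lie in the blue bin (x of bracket_a in the frame of bin between -0.085 and 0.085 m and y of bracket_a in the frame of bin between -0.115 and 0.115 m and z of each of bracket_a, bracket_b in the frame of bin below 0.075 m and linear speed of each of bracket_a, bracket_b below 0.03 m/s and x of bracket_b in the frame of bin between -0.085 and 0.085 m and y of bracket_b in the frame of bin between -0.115 and 0.115 m), for 0.2 s.
At the end, for the whole second after the job is handed in: Every bracket lies in the blue bin; every cup stands at rest mouth-up (within 0.1 rad of upright) on an electrode post, the centre of its bottom within 10 mm of the centre of the post's top (all of step 1 and (distance between cup_a and post_low_top below 0.01 m or distance between cup_a and post_mid_top below 0.01 m or distance between cup_a and post_tall_top below 0.01 m) and angle between each of cup_a, cup_b, cup_c's own z axis and vertical below 0.1 rad and linear speed of each of cup_a, cup_b, cup_c below 0.02 m/s and (distance between cup_b and post_low_top below 0.01 m or distance between cup_b and post_mid_top below 0.01 m or distance between cup_b and post_tall_top below 0.01 m) and (distance between cup_c and post_low_top below 0.01 m or distance between cup_c and post_mid_top below 0.01 m or distance between cup_c and post_tall_top below 0.01 m)); the robot touches nothing.
It fails at once if the spray is moved more than 40 mm (distance of spray from where it was at the start of the episode above 0.04 m).
It fails at once if the brush is moved more than 40 mm (distance of brush from where it was at the start of the episode above 0.04 m).
It fails at once if the jar is moved more than 40 mm (distance of jar from where it was at the start of the episode above 0.04 m).
Of cup_a, cup_b, cup_c only 2 to 3 are there at a start; the rules pass over those that are not, and their reading is None.
Of bracket_a, bracket_b only 1 to 2 are there at a start; the rules pass over those that are not, and their reading is None.
At some moment in a run one of cup_a, cup_b, cup_c may be knocked a few centimetres aside while the robot is not near it.
Once in a run the grip may slacken for a moment while it holds something.
It also fails if it takes over 210 s, if anything falls off the work surface, if the arm or the gripper's body presses on something with over 40 N, if the wrist force passes 120 N, or if a joint passes its speed limit or range.

### The arm

A 7-joint arm with a two-finger parallel gripper is mounted at the origin on the work surface. World frame = base frame: x ahead of the robot, y to its left, z up, the work surface at z = 0. Lengths are in m, angles in rad, forces in N, time in s.
With the tool pointing down it reaches from about 0.4 to 0.85 m from the base axis. Payload 4.5 kg.
Tool frame: the origin (TCP) lies at the very end of the fingers, on their centre line; the grasp point (between the pads) lies 19 mm behind it; z points along the fingers, y is the line along which they close (so a half turn about z gives the same grasp; the last joint's range is limited). The gripper opens to 88 mm and grips with 3 to 60 N. Pads are 18 mm wide; open, the fingers measure 123 mm over their backs; the gripper's body (75 mm by 187 mm) begins 45 mm behind the grasp point.
Start: joints at [1.34, 0.689, -0.195, 1.565, 0.157, 0.902, -0.215], TCP at [0.164, -0.603, 0.239] pointing down, gripper open.
Joint ranges: [-3.01, 3.01], [-0.46, 2.08], [-1.47, 1.51], [0.13, 2.56], [-1, 4.14], [0.04, 2.09], [-2.66, 2.66]. Speed limits (rad/s): [2.57, 2.57, 3.14, 3.14, 3.14, 3.14, 3.14].

### API

Orientations are given as a unit quaternion [x, y, z, w].
In Python, from plant import r gives the robot as it stands. The module is installed in compiled form; this text tells all that it offers.
- The arm moves only by the shell command python3 -m pendant 'ROWS' [FORCE]. ROWS is JSON, one flat list of numbers, 7 for each row, row after row: the opening, from 0 (shut) to 1 (fully open), then the shift along the tool's x, y, z scaled (see below), then the turn, a rotation vector about the tool's x, y, z scaled (see below). A call has 1 to 12 rows; each row is the pose to reach, as a shift and turn from the pose commanded when the call began, along the tool's axes at that moment; what a row does not reach only later rows make up. The controller multiplies each number of a shift by 0.15 m and each number of a turn by pi/2 rad. A row lasts 1/10 s, in which the tool goes at most 50 mm and 8.59 degrees, less where a joint would pass 70% of its speed; a pose out of reach is approached as far as the arm can. A call with a number of a shift or a turn outside -1 to 1 is refused whole. A call with a gripper value outside its range is refused whole. The fingers move at their own pace and stop on an object; FORCE is the grip in N (left out, the last holds). Time passes only in rows, so rows that repeat a pose let the fingers close. It gives the time, the measured TCP pose, the force, the opening and the grip force at its end, in the units of the state.
- r.get_state(): the state, without advancing time (a new reading comes with each control period).
- r.snapshot(name): name is "scene" or "top" or "wrist"; returns a dict with "img" (384x512x3 uint8, red, green, blue), "mtx" (3x3 intrinsics, pixels), "k1" (the pictures are not rectified: a ray, as slopes to the right and down, at radius r is drawn at 1 + k1 r^2 times it, then the intrinsics apply), "cam_to_world" (4x4, takes a point from camera to world coordinates). Camera axes: x right, y up, looking along -z (the intrinsics and any distortion apply to the point x, -y, -z); pixel columns grow to the right and rows downward; lengths in m; the calibration is good to about 2 mm. A picture is of the moment at which its call begins. There is no depth.
- r.finish_job(): hands the job in; it is judged then, once.
The state is a dict: "clock": time; "q": joint angles; "qd": joint speeds; "joint_torque": joint torques, N m; "tool_pos": TCP position; "eef_rot": TCP orientation; "contact_force": force on the tool from outside, world axes, zero at the start; "moment": the same for the moment, N m; "opening": opening from 0.0 (shut) to 1.0 (fully open); "finger_force": force on a finger pad.
Only numpy, scipy, OpenCV 4.12 (cv2) and the standard library are available. Lean on these libraries where they do the work, as an engineer would, in place of code of your own. Each camera call takes 0.05 s, during which the arm holds its last target. There are 200 camera calls.

## Working session

There is one attempt and no reset: what is moved stays moved. The work goes in short steps, Python scripts to look and compute and a shell command to move; the robot and the scene stay as the last step left them, time stands still between calls to the robot, and variables do not carry over. Pictures are saved under pics/ and viewed, at most 14 in all, crops included, and the job is handed in when it is done.

```bash
mkdir -p pics
cat > h.py <<'E'
import numpy as np, cv2
from scipy.spatial.transform import Rotation as R
from plant import r
def snap(cam,name=None):
    s=r.snapshot(cam); np.savez('last_%s.npz'%cam,**s)
    if name: cv2.imwrite('pics/'+name,s['img'][:,:,::-1])
    return s
def load(cam): return np.load('last_%s.npz'%cam)
def px2w(s,uv,z):
    m=s['mtx'];d=np.array([float(s['k1']),0,0,0])
    o=cv2.undistortPoints(np.array(uv,float).reshape(-1,1,2),m,d,None).reshape(-1,2)
    T=s['cam_to_world'];out=[]
    for a in o:
        v=T[:3,:3]@np.array([a[0],-a[1],-1]);c=T[:3,3]
        out.append(c+v*(z-c[2])/v[2])
    return np.round(np.array(out),4)
def w2px(s,P):
    T=s['cam_to_world'];p=(np.array(P,float).reshape(-1,3)-T[:3,3])@T[:3,:3]
    p=p*[1,-1,-1]
    return cv2.projectPoints(p.reshape(-1,1,3),np.zeros(3),np.zeros(3),s['mtx'],np.array([float(s['k1']),0,0,0]))[0].reshape(-1,2).round(1)
def go(pos,Rt):
    """units of shift & turn to reach pos and rotation Rt from measured pose"""
    st=r.get_state();R0=R.from_quat(st['eef_rot'])
    d=R0.inv().apply(np.array(pos)-st['tool_pos'])/0.15
    t=(R0.inv()*Rt).as_rotvec()/(np.pi/2)
    print('shift',d.round(3),'turn',t.round(3))
E
python3 - <<'E'
from h import *
s=snap('top','top0.png');s2=snap('scene','scene0.png')
for q in(s,s2):print(q['mtx'],q['k1'],q['cam_to_world'].round(3))
st=r.get_state();print(st);print(R.from_quat(st['eef_rot']).as_matrix().round(3))
E
```

```text
[[472.48118426   0.         253.2141322 ]
 [  0.         472.48118426 183.92224373]
 [  0.           0.           1.        ]] -0.07215170894879389 [[ 0.086  0.975 -0.206  0.321]
 [-0.996  0.085 -0.012  0.023]
 [ 0.006  0.207  0.978  1.24 ]
 [ 0.     0.     0.     1.   ]]
[[346.59857228   0.         258.0075713 ]
 [  0.         346.59857228 184.91895559]
 [  0.           0.           1.        ]] -0.06958919542074721 [[ 0.27  -0.633  0.726  1.204]
 [ 0.963  0.187 -0.195 -0.155]
 [-0.013  0.751  0.66   0.657]
 [ 0.     0.     0.     1.   ]]
{'clock': 0.1, 'q': array([ 1.33981884,  0.68989156, -0.19449639,  1.56619854,  0.15732916,
        0.90254313, -0.21510513]), 'qd': array([ 7.29729226e-04, -8.37086384e-04, -8.32210739e-05, -2.16557768e-03,
       -1.83083560e-04, -5.38337334e-04,  4.71933844e-04]), 'joint_torque': array([-3.17601007e-03, -5.28504789e+01, -1.27152253e+00, -1.53838402e+01,
       -5.25559508e-02,  1.91431252e-03,  5.50938307e-05]), 'tool_pos': array([ 0.16334918, -0.60269751,  0.23800605]), 'eef_rot': array([ 9.91244716e-01,  1.32034971e-01, -1.89178905e-04, -8.02330397e-04]), 'contact_force': array([ 0.06325018,  0.02634271, -0.12050297]), 'moment': array([ 0.04451973, -0.00593745, -0.04484758]), 'finger_force': 0.0, 'opening': 1.0003562608284127}
[[ 0.965  0.262 -0.001]
 [ 0.262 -0.965  0.002]
 [-0.    -0.002 -1.   ]]
```

View pics/top0.png

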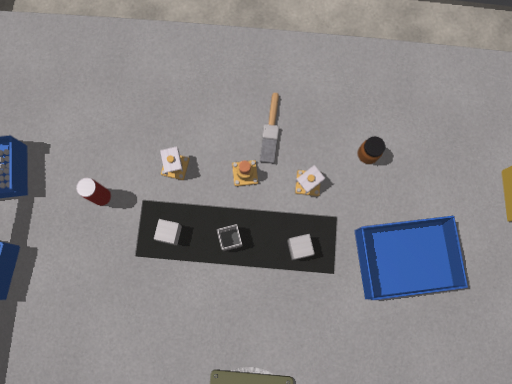

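View pics/scene0.png

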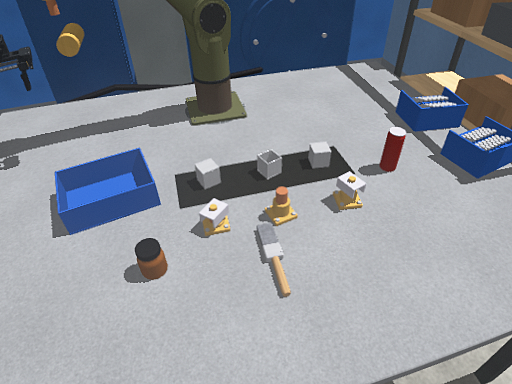

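Top view: mouth-down cups near (168,232) and (301,247), the mouth-up cup near (230,238). Brackets sit on the left post (172,160) and right post (310,180), and the middle post at (245,172) is bare. The bin is near (411,258), with the brush, jar and spray nearby. Enlarging for measurement.

Run:
```python
import cv2
a=cv2.imread('pics/top0.png')[135:275,145:335];cv2.imwrite('pics/top0c.png',cv2.resize(a,None,fx=4,fy=4,interpolation=cv2.INTER_CUBIC))
a=cv2.imread('pics/scene0.png')[135:245,185:375];cv2.imwrite('pics/scene0c.png',cv2.resize(a,None,fx=4,fy=4,interpolation=cv2.INTER_CUBIC))
```

```text
(no output)
```

View pics/top0c.png

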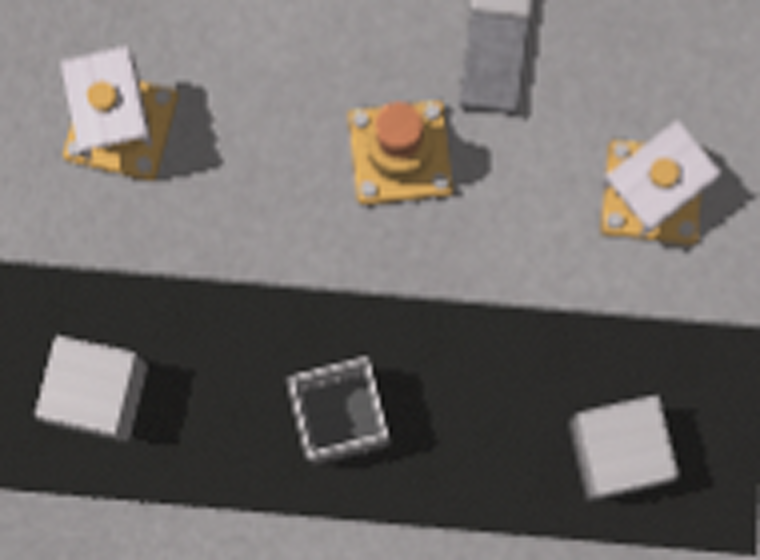

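View pics/scene0c.png

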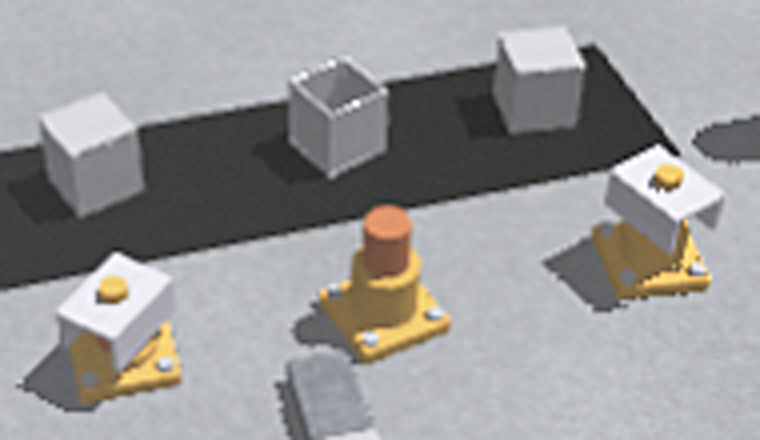

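```bash
cat >> h.py <<'E'
def ray(s,uv):
    a=px2w(s,uv,0.)[0];c=s['cam_to_world'][:3,3];return c,(a-c)/np.linalg.norm(a-c)
def tri(prs):
    A=np.zeros((3,3));b=np.zeros(3)
    for s,uv in prs:
        c,d=ray(s,uv);M=np.eye(3)-np.outer(d,d);A+=M;b+=M@c
    return np.linalg.solve(A,b).round(4)
E
python3 - <<'E'
from h import *
t=load('top');s=load('scene')
T=lambda p:np.array(p,float)/4+[144.6,134.6]
S=lambda p:np.array(p,float)/4+[184.6,134.6]
for n,a,b in [('L',(102,95),(669,173)),('M',(399,125),(388,218)),('Rt',(666,173),(113,286))]:
    print(n,tri([(t,T(a)),(s,S(b))]))
print('feet',px2w(t,T([(120,124),(400,152),(653,194)]),.012))
for n,c in [('L',[(62,62),(128,46),(148,132),(80,153)]),('R',[(606,180),(677,122),(719,170),(651,229)])]:
    for z in(.059,.074,.089):
        w=px2w(t,T(c),z);print(n,z,w.mean(0),np.degrees(np.arctan2(*(w[2]-w[1])[1::-1])).round(1),np.linalg.norm(np.roll(w,-1,0)-w,axis=1).round(4))
for n,c in [('cL',[(57,337),(137,352),(121,440),(35,416)]),('cR',[(571,418),(660,397),(678,478),(590,498)]),('cM',[(287,377),(368,356),(388,442),(310,462)])]:
    w=px2w(t,T(c),.058);print(n,w.mean(0),np.degrees(np.arctan2(*(w[1]-w[0])[1::-1])).round(1),np.degrees(np.arctan2(*(w[2]-w[1])[1::-1])).round(1),np.linalg.norm(np.roll(w,-1,0)-w,axis=1).round(4))
print('bin rim',px2w(t,[(357,227),(453,219),(465,288),(365,299)],.08))
print('jar',px2w(t,[(374,146)],.08),'spray',px2w(t,[(88,187)],.13),'brush',px2w(t,[(275,95),(267,162)],.02))
E
```

```text
L [0.6138 0.2529 0.0821]
M [0.6091 0.0634 0.0876]
Rt [ 0.5979 -0.108   0.0662]
feet [[ 0.6123  0.2519  0.012 ]
 [ 0.6094  0.0631  0.012 ]
 [ 0.5955 -0.1072  0.012 ]]
L 0.059 [0.61755  0.255275 0.059   ] -160.6 [0.0439 0.0595 0.0455 0.0624]
L 0.074 [0.6138 0.2523 0.074 ] -160.6 [0.0435 0.0587 0.045  0.0616]
L 0.089 [0.610025 0.24935  0.089   ] -160.6 [0.043  0.058  0.0445 0.0608]
R 0.059 [ 0.59795 -0.1081   0.059  ] -135.6 [0.0605 0.0412 0.059  0.0426]
R 0.074 [ 0.594425 -0.10645   0.074   ] -135.6 [0.0597 0.0406 0.0583 0.0421]
R 0.089 [ 0.59095  -0.104775  0.089   ] -135.6 [0.0589 0.0402 0.0576 0.0415]
cL [0.43135  0.243525 0.058   ] -95.4 176.4 [0.0517 0.0559 0.0565 0.0512]
cR [ 0.42225 -0.09495  0.058  ] -71.9 -163.8 [0.0576 0.0516 0.0564 0.0509]
cM [0.43085  0.085325 0.058   ] -70.4 -161.7 [0.0523 0.0554 0.05   0.0552]
bin rim [[ 0.48   -0.2286  0.08  ]
 [ 0.5201 -0.4709  0.08  ]
 [ 0.3518 -0.5023  0.08  ]
 [ 0.3072 -0.256   0.08  ]]
jar [[ 0.6925 -0.2642  0.08  ]] spray [[0.5135 0.433  0.13  ]] brush [[ 0.8339 -0.001   0.02  ]
 [ 0.6416  0.0059  0.02  ]]
```

Triangulation gives three posts: left (0.613, 0.252) at 70 mm, middle (0.609, 0.063) at 85 mm and right (0.597, -0.107) at 55 mm. I start with the right bracket: translate over it, then turn to line up.

```bash
python3 -m pendant '[1,0.913,-0.608,0,0,0,0, 1,0.913,-0.608,0,0,0,0, 1,0.913,-0.608,0,0,0,0, 1,0.913,-0.608,0,0,0,0, 1,0.913,-0.608,0,0,0,0]' 25
python3 -m pendant '[1,0.913,-0.608,0,0,0,0, 1,0.913,-0.608,0,0,0,0, 1,0.913,-0.608,0,0,0,0, 1,0.913,-0.608,0,0,0,0, 1,0.913,-0.608,0,0,0,0]'
python3 -m pendant '[1,0.913,-0.608,0,0,0,0, 1,0.913,-0.608,0,0,0,0, 1,0.913,-0.608,0,0,0,0, 1,0.913,-0.608,0,0,0,0, 1,0.913,-0.608,0,0,0,0]'
python3 -m pendant '[1,0.913,-0.608,0.2,0,0,0, 1,0.913,-0.608,0.2,0,0,0, 1,0.913,-0.608,0.2,0,0,0, 1,0.913,-0.608,0.2,0,0,0, 1,0.913,-0.608,0.2,0,0,0]'
python3 -m pendant '[1,0,0,0,0,0,-0.66, 1,0,0,0,0,0,-0.66, 1,0,0,0,0,0,-0.66, 1,0,0,0,0,0,-0.66, 1,0,0,0,0,0,-0.66, 1,0,0,0,0,0,-0.66, 1,0,0,0,0,0,-0.66, 1,0,0,0,0,0,-0.66, 1,0,0,0,0,0,-0.66]'
python3 -m pendant '[1,0,0,0,0,0,-0.66, 1,0,0,0,0,0,-0.66, 1,0,0,0,0,0,-0.66, 1,0,0,0,0,0,-0.66, 1,0,0,0,0,0,-0.66, 1,0,0,0,0,0,-0.66, 1,0,0,0,0,0,-0.66, 1,0,0,0,0,0,-0.66, 1,0,0,0,0,0,-0.66]'
python3 - <<'E'
from h import *
st=r.get_state();print(st['q'].round(3),R.from_quat(st['eef_rot']).as_matrix().round(3))
a=np.radians(134.4);c,s=np.cos(a),np.sin(a)
Rt=R.from_matrix(np.array([[c,s,0],[s,-c,0],[0,0,-1.]]));go([.5965,-.1075,.034],Rt)
E
```

```text
clock: 0.6
tool_pos: [0.2741, -0.4772, 0.2387]
eef_rot: [0.991, 0.135, 0.0, -0.001]
contact_force: [1.2, -0.4, -0.4]
opening: 0.997
finger_force: 0.0
clock: 1.1
tool_pos: [0.3811, -0.3554, 0.2386]
eef_rot: [0.991, 0.133, 0.0, 0.0]
contact_force: [-0.4, -0.1, 0.1]
opening: 1.001
finger_force: 0.0
clock: 1.6
tool_pos: [0.489, -0.2326, 0.2385]
eef_rot: [0.991, 0.132, -0.0, 0.0]
contact_force: [0.9, -1.1, -1.6]
opening: 0.997
finger_force: 0.0
clock: 2.1
tool_pos: [0.5969, -0.1091, 0.2078]
eef_rot: [0.991, 0.132, -0.001, 0.0]
contact_force: [0.4, -1.0, -0.3]
opening: 1.001
finger_force: 0.0
clock: 3.0
tool_pos: [0.5954, -0.1118, 0.2087]
eef_rot: [0.798, 0.603, -0.001, 0.001]
contact_force: [0.4, 0.1, 0.6]
opening: 1.001
finger_force: 0.0
clock: 3.9
tool_pos: [0.5964, -0.109, 0.2086]
eef_rot: [0.394, 0.919, -0.001, -0.0]
contact_force: [-0.2, 0.4, 0.4]
opening: 1.005
finger_force: 0.0
[ 0.486  0.778 -0.702  1.641  0.593  0.948  0.33 ] [[-0.69   0.724 -0.001]
 [ 0.724  0.69  -0.001]
 [-0.    -0.001 -1.   ]]
shift [0.007 0.009 1.164] turn [-0.001  0.    -0.009]
```

```bash
python3 -m pendant '[1,0.007,0.009,0.7,0,0,-0.009, 1,0.007,0.009,0.7,0,0,-0.009, 1,0.007,0.009,0.7,0,0,-0.009, 1,0.007,0.009,0.7,0,0,-0.009, 1,0.007,0.009,0.7,0,0,-0.009]' 25
python3 -c "
from h import *
snap('wrist','w1.png');snap('scene','s1.png');print(w2px(load('wrist'),[[.5965,-.1075,.067],[.5965,-.1075,.055]]))
a=cv2.imread('pics/w1.png');b=cv2.imread('pics/s1.png')[130:290,130:330];cv2.imwrite('pics/v1.png',np.hstack([cv2.resize(a,(400,300)),cv2.resize(b,(375,300))]))"
```

```text
clock: 4.4
tool_pos: [0.5988, -0.1058, 0.106]
eef_rot: [0.385, 0.923, 0.001, 0.002]
contact_force: [0.7, 0.3, -0.6]
opening: 1.001
finger_force: 0.0
[[250.4 221.9]
 [250.5 214.5]]
```

View pics/v1.png

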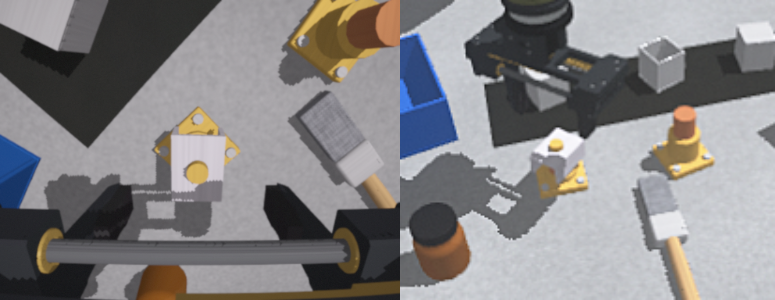

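The wrist view shows the nut at about (251,220) against a predicted (250,222), with the bracket edges square to the jaws. Descending and gripping.

```bash
python3 -m pendant '[1,0,0,0.47,0,0,0, 1,0,0,0.47,0,0,0, 1,0,0,0.47,0,0,0, 1,0,0,0.47,0,0,0]' 25
python3 -m pendant '[0,0,0,0,0,0,0, 0,0,0,0,0,0,0, 0,0,0,0,0,0,0, 0,0,0,0,0,0,0, 0,0,0,0,0,0,0, 0,0,0,0,0,0,0, 0,0,0,0,0,0,0, 0,0,0,0,0,0,0]'
python3 -m pendant '[0,0,0,-0.4,0,0,0, 0,0,0,-0.8,0,0,0, 0,0,0,-0.8,0,0,0, 0,0,0,-0.8,0,0,0, 0,0,0,-0.8,0,0,0]'
python3 -c "
from h import *
go([.41,-.335,.15],R.from_quat(r.get_state()['eef_rot']))"
```

```text
clock: 4.9
tool_pos: [0.5983, -0.1059, 0.0349]
eef_rot: [0.385, 0.923, 0.001, 0.001]
contact_force: [0.5, -0.2, 0.1]
opening: 1.0
finger_force: 0.0
clock: 5.7
tool_pos: [0.5972, -0.106, 0.0333]
eef_rot: [0.384, 0.923, 0.0, 0.0]
contact_force: [-0.8, -1.3, 2.0]
opening: 0.497
finger_force: 24.9
clock: 6.2
tool_pos: [0.5963, -0.1066, 0.1523]
eef_rot: [0.385, 0.923, -0.001, -0.001]
contact_force: [-0.3, -0.8, -2.0]
opening: 0.498
finger_force: 24.9
shift [-0.206 -1.954  0.019] turn [0. 0. 0.]
```

```bash
python3 -m pendant '[0,-0.19,-0.735,0,0,0,0, 0,-0.19,-0.735,0,0,0,0, 0,-0.19,-0.735,0,0,0,0, 0,-0.19,-0.735,0,0,0,0, 0,-0.19,-0.735,0,0,0,0]'
python3 -m pendant '[0,-0.19,-0.735,0,0,0,0, 0,-0.19,-0.735,0,0,0,0, 0,-0.19,-0.735,0,0,0,0, 0,-0.19,-0.735,0,0,0,0, 0,-0.19,-0.735,0,0,0,0]'
python3 -m pendant '[0,-0.19,-0.735,0,0,0,0, 0,-0.19,-0.735,0,0,0,0, 0,-0.19,-0.735,0,0,0,0, 0,-0.19,-0.735,0,0,0,0, 0,-0.19,-0.735,0,0,0,0]'
python3 -m pendant '[0,0,0,0.35,0,0,0, 0,0,0,0.72,0,0,0, 0,0,0,0.72,0,0,0, 0,0,0,0.72,0,0,0, 0,0,0,0.72,0,0,0, 0.7,0,0,0.72,0,0,0, 0.7,0,0,0.72,0,0,0, 0.7,0,0,0.72,0,0,0, 0.7,0,0,0.72,0,0,0]'
python3 -m pendant '[0.7,0,0,-0.5,0,0,0, 0.7,0,0,-0.8,0,0,0, 0.7,0,0,-0.8,0,0,0, 0.7,0,0,-0.8,0,0,0, 0.7,0,0,-0.8,0,0,0]'
python3 - <<'E'
from h import *
st=r.get_state();print(st['q'].round(3))
a=np.radians(19.4);c,s=np.cos(a),np.sin(a)
Rt=R.from_matrix(np.array([[c,s,0],[s,-c,0],[0,0,-1.]]));go([.613,.2525,.16],Rt)
E
```

```text
clock: 6.7
tool_pos: [0.5388, -0.2027, 0.1521]
eef_rot: [0.384, 0.923, 0.001, -0.001]
contact_force: [-0.1, 0.6, -0.8]
opening: 0.493
finger_force: 24.9
clock: 7.2
tool_pos: [0.4826, -0.2992, 0.1532]
eef_rot: [0.383, 0.924, 0.001, 0.0]
contact_force: [0.7, 0.5, -2.2]
opening: 0.496
finger_force: 24.9
clock: 7.7
tool_pos: [0.4252, -0.3968, 0.1536]
eef_rot: [0.383, 0.924, 0.001, 0.001]
contact_force: [0.3, 0.2, -1.3]
opening: 0.492
finger_force: 24.9
clock: 8.6
tool_pos: [0.4228, -0.4002, 0.046]
eef_rot: [0.385, 0.923, -0.0, 0.001]
contact_force: [0.1, 0.2, -0.1]
opening: 0.702
finger_force: 0.0
clock: 9.1
tool_pos: [0.422, -0.4, 0.1652]
eef_rot: [0.385, 0.923, -0.0, -0.0]
contact_force: [-0.6, 1.3, -0.1]
opening: 0.698
finger_force: 0.0
[ 1.079  0.815 -0.717  1.755  0.696  0.844  0.815]
shift [2.192 3.967 0.032] turn [-0.     0.     1.282]
```

```bash
for i in 1 2 3 4; do python3 -m pendant '[1,0.44,0.795,0,0,0,0, 1,0.44,0.795,0,0,0,0, 1,0.44,0.795,0,0,0,0, 1,0.44,0.795,0,0,0,0, 1,0.44,0.795,0,0,0,0]' >/dev/null; done
python3 -m pendant '[1,0.44,0.795,0,0,0,0, 1,0.44,0.795,0,0,0,0, 1,0.44,0.795,0,0,0,0, 1,0.44,0.795,0,0,0,0, 1,0.44,0.795,0,0,0,0]'
python3 -m pendant '[1,0,0,0,0,0,-0.718, 1,0,0,0,0,0,-0.718, 1,0,0,0,0,0,-0.718, 1,0,0,0,0,0,-0.718, 1,0,0,0,0,0,-0.718, 1,0,0,0,0,0,-0.718, 1,0,0,0,0,0,-0.718, 1,0,0,0,0,0,-0.718, 1,0,0,0,0,0,-0.718, 1,0,0,0,0,0,-0.718]'
python3 - <<'E'
from h import *
st=r.get_state();print(st['q'].round(3))
a=np.radians(199.4);c,s=np.cos(a),np.sin(a)
Rt=R.from_matrix(np.array([[c,s,0],[s,-c,0],[0,0,-1.]]));go([.613,.2525,.048],Rt)
w=snap('wrist','w2.png');print(w2px(w,[.6135,.2525,.082]))
g=cv2.inRange(cv2.cvtColor(w['img'],cv2.COLOR_RGB2HSV),(12,150,120),(28,255,255))
n,l,stt,c=cv2.connectedComponentsWithStats(g);print([(stt[i,4],c[i].round(1)) for i in range(1,n) if stt[i,4]>60])
E
```

```text
clock: 11.6
tool_pos: [0.6138, 0.2506, 0.1642]
eef_rot: [0.386, 0.923, -0.002, 0.0]
contact_force: [-0.5, -0.5, 0.2]
opening: 1.002
finger_force: 0.0
clock: 12.6
tool_pos: [0.6138, 0.251, 0.1647]
eef_rot: [-0.166, 0.986, -0.001, -0.0]
contact_force: [-0.1, 0.9, -1.3]
opening: 1.001
finger_force: 0.0
[-0.031  0.965 -0.898  1.486  0.812  1.092  0.8  ]
shift [0.001 0.013 0.778] turn [-0.002 -0.001 -0.003]
[[255.4 200.2]]
[]
```

```bash
python3 -m pendant '[1,0,0.013,0.4,0,0,0, 1,0,0.013,0.778,0,0,0, 1,0,0.013,0.778,0,0,0, 1,0,0.013,0.778,0,0,0, 0,0,0.013,0.778,0,0,0, 0,0,0.013,0.778,0,0,0, 0,0,0.013,0.778,0,0,0, 0,0,0.013,0.778,0,0,0, 0,0,0.013,0.778,0,0,0, 0,0,0.013,0.778,0,0,0, 0,0,0.013,0.778,0,0,0, 0,0,0.013,0.778,0,0,0]'
python3 -m pendant '[0,0,0,-0.4,0,0,0, 0,0,0,-0.8,0,0,0, 0,0,0,-0.8,0,0,0, 0,0,0,-0.8,0,0,0, 0,0,0,-0.8,0,0,0]'
python3 -c "
from h import *
go([.405,-.315,.165],R.from_quat(r.get_state()['eef_rot']))"
```

```text
clock: 13.85
tool_pos: [0.613, 0.2561, 0.0489]
eef_rot: [-0.168, 0.986, -0.0, 0.0]
contact_force: [-0.1, -0.6, 3.5]
opening: 0.497
finger_force: 25.0
clock: 14.35
tool_pos: [0.6123, 0.2558, 0.1676]
eef_rot: [-0.169, 0.986, -0.0, -0.0]
contact_force: [-0.2, 0.3, -1.2]
opening: 0.502
finger_force: 2.5
shift [ 2.568 -3.13   0.023] turn [0. 0. 0.]
```

Finger force dropped to 2.5 N, so this is probably the slackening. I re-squeeze first.

```bash
python3 -m pendant '[0,0,0,0,0,0,0, 0,0,0,0,0,0,0, 0,0,0,0,0,0,0, 0,0,0,0,0,0,0, 0,0,0,0,0,0,0]' 30
python3 -c "
from h import *
b=snap('scene')['img'][60:220,220:420,::-1];w=snap('wrist')['img'][:,:,::-1];cv2.imwrite('pics/v2.png',np.hstack([cv2.resize(w,(400,300)),cv2.resize(b,(375,300))]))"
```

```text
clock: 14.85
tool_pos: [0.6125, 0.2563, 0.1681]
eef_rot: [-0.169, 0.986, -0.0, -0.0]
contact_force: [-0.8, 0.1, -0.5]
opening: 0.494
finger_force: 30.0
```

View pics/v2.png

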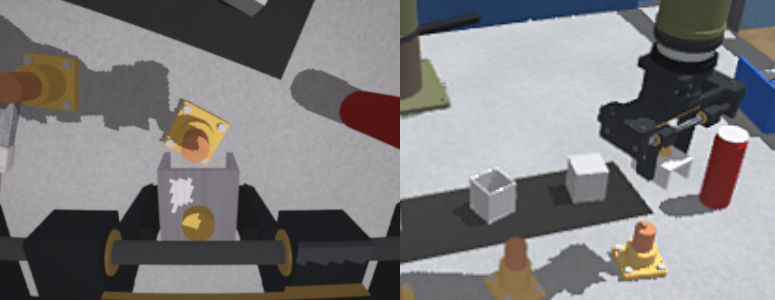

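The wrist view shows the bracket still held square between the pads and the left post bare. On to the bin.

```bash
for i in 1 2 3 4; do python3 -m pendant '[0,0.512,-0.631,0,0,0,0, 0,0.512,-0.631,0,0,0,0, 0,0.512,-0.631,0,0,0,0, 0,0.512,-0.631,0,0,0,0, 0,0.512,-0.631,0,0,0,0]' >/dev/null; done
python3 -m pendant '[0,0.512,-0.631,0,0,0,0, 0,0.512,-0.631,0,0,0,0, 0,0.512,-0.631,0,0,0,0, 0,0.512,-0.631,0,0,0,0, 0,0.512,-0.631,0,0,0,0]'
python3 -m pendant '[0,0,0,0.35,0,0,0, 0,0,0,0.75,0,0,0, 0,0,0,0.75,0,0,0, 0,0,0,0.75,0,0,0, 0,0,0,0.75,0,0,0, 0.65,0,0,0.75,0,0,0, 0.65,0,0,0.75,0,0,0, 0.65,0,0,0.75,0,0,0, 0.65,0,0,0.75,0,0,0]'
python3 -m pendant '[0.65,0,0,-0.5,0,0,0, 0.65,0,0,-0.75,0,0,0, 0.65,0,0,-0.75,0,0,0, 0.65,0,0,-0.75,0,0,0, 0.65,0,0,-0.75,0,0,0]'
python3 - <<'E'
from h import *
st=r.get_state();print(st['q'].round(3))
w=snap('top','t2.png');cv2.imwrite('pics/v3.png',cv2.resize(w['img'][130:310,140:480,::-1],None,fx=2.3,fy=2.3,interpolation=cv2.INTER_CUBIC))
E
```

```text
clock: 17.45
tool_pos: [0.41, -0.3151, 0.169]
eef_rot: [-0.17, 0.985, 0.001, 0.002]
contact_force: [0.7, 0.0, -0.4]
opening: 0.495
finger_force: 30.0
clock: 18.35
tool_pos: [0.4079, -0.318, 0.0566]
eef_rot: [-0.168, 0.986, -0.0, 0.0]
contact_force: [0.2, 0.4, -1.3]
opening: 0.652
finger_force: 0.0
clock: 18.85
tool_pos: [0.4067, -0.3179, 0.1676]
eef_rot: [-0.168, 0.986, 0.0, -0.001]
contact_force: [-0.6, -0.0, -0.4]
opening: 0.651
finger_force: 0.0
[ 1.123  0.824 -0.961  1.939  0.895  0.882  1.589]
```

View pics/v3.png

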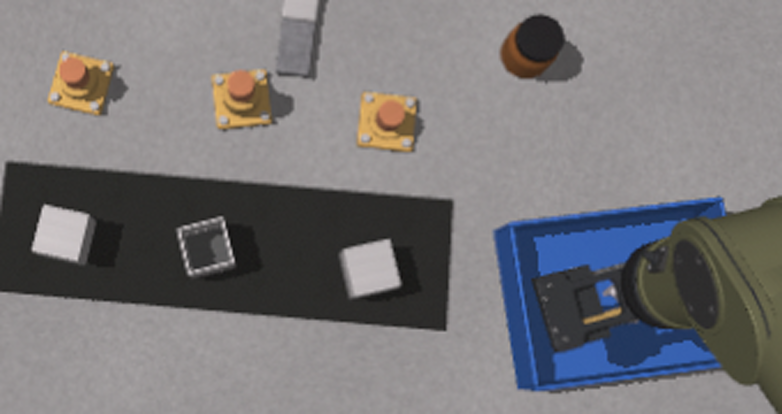

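Run:
```python
from h import *
t=load('top')
C=lambda p:(np.array(p,float)+.5)/2.3+[139.5,129.5]
g=cv2.inRange(cv2.cvtColor(t['img'],cv2.COLOR_RGB2HSV),(3,80,110),(13,255,255))
n,l,stt,c=cv2.connectedComponentsWithStats(g);print([(stt[i,4],c[i].round(1)) for i in range(1,n) if stt[i,4]>40])
for p,z in [((73,69),.07),((240,84),.085),((391,114),.055)]: print(C(p).round(1),px2w(t,C(p),z))
a=np.radians(199);c,s=np.cos(a),np.sin(a)
Rt=R.from_matrix(np.array([[c,s,0],[s,-c,0],[0,0,-1.]]));go([.431,.0855,.16],Rt)
```

```text
[(np.int32(43), array([363.4, 150.7])), (np.int32(103), array([170.9, 160.3])), (np.int32(115), array([244.1, 166.1])), (np.int32(112), array([309.3, 179.4]))]
[171.5 159.7] [[0.6133 0.251  0.07  ]]
[244.1 166.2] [[0.6086 0.0635 0.085 ]]
[309.7 179.3] [[ 0.5963 -0.1069  0.055 ]]
shift [-1.047  2.481  0.048] turn [ 0.001 -0.001  0.004]
```

```bash
for i in 1 2; do python3 -m pendant '[1,-0.349,0.827,0,0,0,0, 1,-0.349,0.827,0,0,0,0, 1,-0.349,0.827,0,0,0,0, 1,-0.349,0.827,0,0,0,0, 1,-0.349,0.827,0,0,0,0]' 20 >/dev/null; done
python3 -m pendant '[1,-0.349,0.827,0,0,0,0, 1,-0.349,0.827,0,0,0,0, 1,-0.349,0.827,0,0,0,0, 1,-0.349,0.827,0,0,0,0, 1,-0.349,0.827,0,0,0,0, 1,-0.349,0.827,0,0,0,0]'
python3 - <<'E'
from h import *
st=r.get_state();print(st['q'].round(3))
a=np.radians(199);c,s=np.cos(a),np.sin(a)
Rt=R.from_matrix(np.array([[c,s,0],[s,-c,0],[0,0,-1.]]));go([.431,.0855,.02],Rt)
w=snap('wrist');h=[[.431+dx*np.cos(.33)-dy*np.sin(.33),.0855+dx*np.sin(.33)+dy*np.cos(.33),.058] for dx,dy in((.026,.026),(.026,-.026),(-.026,-.026),(-.026,.026))]
im=w['img'][:,:,::-1].copy()
for p in w2px(w,h): cv2.circle(im,tuple(int(x) for x in p),4,(0,0,255),1)
cv2.imwrite('pics/v4.png',im)
E
```

```text
clock: 20.5
tool_pos: [0.432, 0.0825, 0.1678]
eef_rot: [-0.166, 0.986, -0.001, -0.001]
contact_force: [-0.9, 0.2, 0.3]
opening: 1.002
finger_force: 0.0
[ 0.262  0.729 -0.913  2.154  0.923  0.724  0.617]
shift [-0.002  0.023  0.985] turn [-0.001 -0.002  0.002]
```

View pics/v4.png

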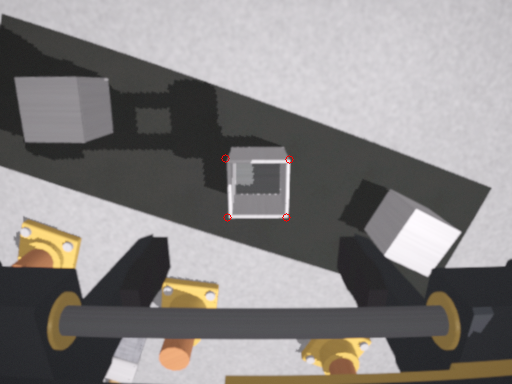

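The projected corners sit within 2 px of the rim, at about (229..289, 161..217). Grasping cup_c.

```bash
python3 -m pendant '[1,0,0.023,0.5,0,0,0, 1,0,0.023,0.985,0,0,0, 1,0,0.023,0.985,0,0,0, 1,0,0.023,0.985,0,0,0, 1,0,0.023,0.985,0,0,0, 0,0,0.023,0.985,0,0,0, 0,0,0.023,0.985,0,0,0, 0,0,0.023,0.985,0,0,0, 0,0,0.023,0.985,0,0,0, 0,0,0.023,0.985,0,0,0, 0,0,0.023,0.985,0,0,0, 0,0,0.023,0.985,0,0,0]'
python3 - <<'E'
from h import *
w=load('wrist');p=px2w(w,[(259.5,189)],.058)[0];print(p)
st=r.get_state();print('off tool',R.from_quat(st['eef_rot']).inv().apply(p-st['tool_pos']).round(4))
E
python3 -m pendant '[0,0,0,-0.5,0,0,0, 0,0,0,-0.9,0,0,0, 0,0,0,-0.9,0,0,0, 0,0,0,-0.9,0,0,0, 0,0,0,-0.9,0,0,0]'
python3 - <<'E'
from h import *
a=np.radians(199);c,s=np.cos(a),np.sin(a)
Rt=R.from_matrix(np.array([[c,s,0],[s,-c,0],[0,0,-1.]]));go([.5967,-.107,.16],Rt)
E
```

```text
clock: 21.75
tool_pos: [0.4316, 0.0885, 0.0215]
eef_rot: [-0.168, 0.986, -0.001, 0.001]
contact_force: [0.8, -1.6, 7.7]
opening: 0.586
finger_force: 20.0
[0.4302 0.0873 0.058 ]
off tool [ 0.0017 -0.0007 -0.0365]
clock: 22.25
tool_pos: [0.4314, 0.0885, 0.1563]
eef_rot: [-0.168, 0.986, -0.0, 0.001]
contact_force: [0.1, -0.6, -1.8]
opening: 0.589
finger_force: 20.0
shift [-0.607 -1.595 -0.022] turn [-0.001  0.001  0.004]
```

```bash
for i in 1 2; do python3 -m pendant '[0,-0.309,-0.7975,0,0,0,0, 0,-0.309,-0.7975,0,0,0,0, 0,-0.309,-0.7975,0,0,0,0, 0,-0.309,-0.7975,0,0,0,0, 0,-0.309,-0.7975,0,0,0,0, 0,-0.309,-0.7975,0,0,0,0]' >/dev/null; done
python3 -m pendant '[0,0,0,0.2,0,0,0, 0,0,0,0.4,0,0,0, 0,0,0,0.4,0,0,0, 0,0,0,0.4,0,0,0, 0,0,0,0.4,0,0,0]'
python3 - <<'E'
from h import *
a=np.radians(199);c,s=np.cos(a),np.sin(a)
Rt=R.from_matrix(np.array([[c,s,0],[s,-c,0],[0,0,-1.]]));go([.5983,-.1064,.0775],Rt)
E
```

```text
clock: 23.95
tool_pos: [0.5988, -0.1049, 0.0975]
eef_rot: [-0.169, 0.986, 0.0, 0.001]
contact_force: [0.3, 0.6, -0.8]
opening: 0.588
finger_force: 20.0
shift [ 0.007 -0.008  0.133] turn [-0.     0.002  0.005]
```

```bash
python3 -m pendant '[0,0.007,-0.008,0.06,0,0,0, 0,0.007,-0.008,0.11,0,0,0, 0,0.007,-0.008,0.135,0,0,0, 0,0.007,-0.008,0.135,0,0,0, 0,0.007,-0.008,0.135,0,0,0]'
python3 -m pendant '[1,0,0,0,0,0,0, 1,0,0,0,0,0,0, 1,0,0,0,0,0,0, 1,0,0,0,0,0,0, 1,0,0,0,0,0,0]'
python3 -m pendant '[1,0,0,-0.3,0,0,0, 1,0,0,-0.8,0,0,0, 1,0,0,-0.8,0,0,0, 1,0,0,-0.8,0,0,0, 1,0,0,-0.8,0,0,0]'
python3 - <<'E'
from h import *
w=snap('wrist');t=snap('top')
im=cv2.resize(w['img'][:,:,::-1],(400,300));b=cv2.resize(t['img'][130:280,140:340,::-1],(400,300),interpolation=cv2.INTER_CUBIC)
cv2.imwrite('pics/v5.png',np.hstack([im,b]))
a=np.radians(19);P=[[.5967+dx*np.cos(a)-dy*np.sin(a),-.107+dx*np.sin(a)+dy*np.cos(a),.113] for dx,dy in((.026,.026),(.026,-.026),(-.026,-.026),(-.026,.026))]
print((w2px(w,P)*[400/512,300/384]).round(0).tolist())
E
```

```text
clock: 24.45
tool_pos: [0.5972, -0.108, 0.0762]
eef_rot: [-0.168, 0.986, -0.001, -0.0]
contact_force: [-1.8, -1.1, 6.4]
opening: 0.589
finger_force: 20.0
clock: 24.95
tool_pos: [0.5973, -0.1075, 0.0754]
eef_rot: [-0.169, 0.986, 0.0, -0.0]
contact_force: [-0.4, -0.1, 0.2]
opening: 0.995
finger_force: 0.0
clock: 25.45
tool_pos: [0.5971, -0.1078, 0.1954]
eef_rot: [-0.168, 0.986, -0.0, -0.0]
contact_force: [0.4, -0.5, -0.4]
opening: 0.998
finger_force: 0.0
[[224.0, 180.0], [173.0, 180.0], [171.0, 130.0], [226.0, 130.0]]
```

View pics/v5.png

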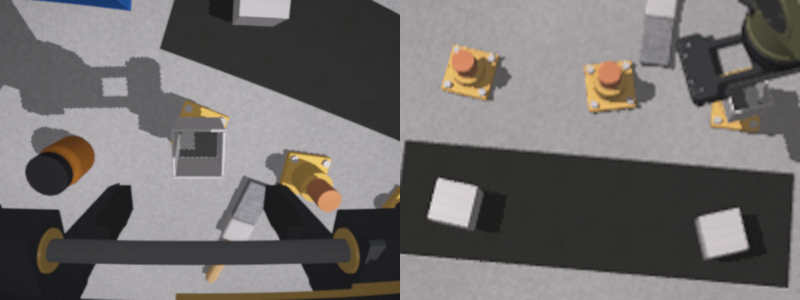

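Cup_c is centred on the low post: rim centre (198,154) against a predicted (198,155). Next I fit the arm's kinematics from the recorded poses, to plan the flip with a horizontal tool.

```bash
cat > kin.py <<'E'
from h import *
from scipy.optimize import least_squares
import itertools
def fk(q,p,s):
    X=R.from_euler; o=np.zeros(3)
    A=X('z',s[0]*q[0]+p[0]); o=o+A.apply([0,0,p[1]])
    A=A*X('y',q[1]); o=o+A.apply([p[2],0,p[3]])
    A=A*X('z',s[1]*q[2]); A=A*X('y',q[3]); o=o+A.apply([p[4],0,p[5]])
    A=A*X('z',s[2]*q[4]); A=A*X('y',q[5]); o=o+A.apply([p[7],0,p[6]])
    return o,A*X('z',s[3]*q[6]+p[8])
E
cat > fit.py <<'E'
from kin import *
D=[([1.3398,.6899,-.1945,1.5662,.1573,.9025,-.2151],[.1633,-.6027,.238],[.99124,.132,0,-.0008]),
([.486,.778,-.702,1.641,.593,.948,.33],[.5964,-.109,.2086],[.394,.919,-.001,0]),
([1.079,.815,-.717,1.755,.696,.844,.815],[.422,-.4,.1652],[.385,.923,0,0]),
([-.031,.965,-.898,1.486,.812,1.092,.8],[.6138,.251,.1647],[-.166,.986,-.001,0]),
([1.123,.824,-.961,1.939,.895,.882,1.589],[.4067,-.3179,.1676],[-.168,.986,0,-.001]),
([.262,.729,-.913,2.154,.923,.724,.617],[.432,.0825,.1678],[-.166,.986,-.001,-.001])]
st=r.get_state();D.append((st['q'],st['tool_pos'],st['eef_rot']))
best=None
for s in itertools.product((1,-1),repeat=4):
  for p0 in(0,1.57,3.14,-1.57):
   for p8 in(0,1.57,3.14,-1.57):
    def f(p):
        e=[]
        for q,x,u in D:
            o,A=fk(q,p,s);e+=list(o-x)+list((R.from_quat(u).inv()*A).as_rotvec()*.5)
        e+=list(1e-3*np.array(p[[2,4,7]]))
        return e
    w=least_squares(f,[p0,.35,0,.42,0,.42,.25,0,p8],max_nfev=30)
    if best is None or w.cost<best[0]: best=(w.cost,s,w.x);print(w.cost,s,w.x.round(3))
np.savez('kin.npz',s=best[1],p=best[2])
E
python3 fit.py
```

```text
1.462045093577497 (1, 1, 1, 1) [ 1.04900e+00 -1.84092e+02 -2.31400e+00  1.77500e+00 -4.90000e-02
  4.22000e-01 -1.81615e+02  3.25000e-01 -5.24000e-01]
1.4620450511749379 (1, 1, 1, 1) [ 1.04900e+00 -1.83971e+02 -2.31400e+00  1.77500e+00 -5.00000e-02
  4.21000e-01 -1.81495e+02  3.24000e-01 -5.25000e-01]
1.4616220985439374 (1, 1, 1, 1) [ 4.28600e+00  1.78850e+02  2.30000e+00 -1.89200e+00 -1.19000e-01
 -5.51000e-01  1.76108e+02 -4.03000e-01  2.71200e+00]
1.45906238966141 (1, 1, 1, 1) [-2.08800e+00  1.72753e+02  2.26800e+00 -1.77800e+00 -8.00000e-03
 -3.50000e-01  1.69926e+02 -2.37000e-01  2.62200e+00]
1.216677765354695 (1, -1, -1, -1) [ 2.17000e-01 -1.90706e+02 -1.91100e+00  2.20400e+00 -1.40000e-02
  4.19000e-01 -1.88243e+02  1.01800e+00  3.16700e+00]
1.2166777619084794 (1, -1, -1, -1) [ 2.17000e-01 -1.90723e+02 -1.91100e+00  2.20400e+00 -1.40000e-02
  4.19000e-01 -1.88259e+02  1.01800e+00 -3.11600e+00]
1.21667776189968 (1, -1, -1, -1) [ 2.17000e-01 -1.90723e+02 -1.91100e+00  2.20400e+00 -1.40000e-02
  4.19000e-01 -1.88260e+02  1.01800e+00  3.16700e+00]
0.5643416249775268 (-1, 1, 1, -1) [ 0.335 25.366  0.153  0.735  0.102  0.377 25.287  0.233 -0.211]
0.5643416247739106 (-1, 1, 1, -1) [ 0.335 25.367  0.153  0.735  0.102  0.377 25.287  0.233  6.072]
0.5643416247384606 (-1, 1, 1, -1) [ 0.335 25.367  0.153  0.735  0.102  0.377 25.287  0.233  6.072]
0.00010894079130342097 (-1, -1, -1, -1) [-0.065  0.22   0.022  0.553  0.009  0.356  0.177  0.012  1.506]
0.00010894079130301017 (-1, -1, -1, -1) [-0.065  0.22   0.022  0.553  0.009  0.356  0.177  0.012  1.506]
0.00010894079130300328 (-1, -1, -1, -1) [-0.065  0.22   0.022  0.553  0.009  0.356  0.177  0.012  1.506]
```

```bash
python3 -m pendant '[1,0,0,-0.8,0,0,0, 1,0,0,-0.8,0,0,0, 1,0,0,-0.8,0,0,0, 1,0,0,-0.8,0,0,0]' >/dev/null
python3 -m pendant '[1,0,0,0,0.4,0,0, 1,0,0,0,0.4,0,0, 1,0,0,0,0.4,0,0, 1,0,0,0,0.4,0,0, 1,0,0,0,0.4,0,0, 1,0,0,0,0.4,0,0]'
python3 -c "
from h import *
import json
s=r.get_state();json.dump([[list(s[k]) for k in('q','tool_pos','eef_rot')]],open('d.json','w'))"
python3 -m pendant '[1,0,0,0,-0.4,0,0, 1,0,0,0,-0.4,0,0, 1,0,0,0,-0.4,0,0, 1,0,0,0,-0.4,0,0, 1,0,0,0,-0.4,0,0, 1,0,0,0,-0.4,0,0]' >/dev/null
python3 -m pendant '[1,0,0,0,0,0.4,0, 1,0,0,0,0,0.4,0, 1,0,0,0,0,0.4,0, 1,0,0,0,0,0.4,0, 1,0,0,0,0,0.4,0, 1,0,0,0,0,0.4,0]'
cat > fit2.py <<'E'
exec(open('fit.py').read().split('best=None')[0])
import json
D+=[tuple(x) for x in json.load(open('d.json'))]
k=np.load('kin.npz');s=k['s']
def f(p):
    e=[]
    for q,x,u in D:
        o,A=fk(q,p,s);e+=list(o-x)+list((R.from_quat(u).inv()*A).as_rotvec()*.5)
    return np.array(e)
w=least_squares(f,k['p']);print(w.cost,w.x.round(4),np.abs(f(w.x)).max());np.savez('kin.npz',s=s,p=w.x)
E
python3 fit2.py
```

```text
clock: 26.55
tool_pos: [0.5965, -0.1068, 0.3134]
eef_rot: [-0.162, 0.937, -0.304, 0.05]
contact_force: [0.6, 0.1, 0.6]
opening: 1.0
finger_force: 0.0
clock: 27.75
tool_pos: [0.5977, -0.1042, 0.3136]
eef_rot: [-0.163, 0.937, -0.053, -0.306]
contact_force: [-0.6, -0.2, -0.2]
opening: 1.002
finger_force: 0.0
0.0004595071069749715 [-0.0491  0.3487  0.0201  0.5648  0.0061  0.3425  0.3258  0.0098  1.5243] 0.01447579168640955
```

```bash
cat > kin.py <<'E'
from h import *
from scipy.optimize import least_squares
import itertools
def fk(q,p,s):
    X=R.from_euler
    A=X('z',-q[0]+p[0]); o=np.array([p[9],p[10],p[1]])
    A=A*X('y',q[1]+p[11]); o=o+A.apply([p[2],p[14],p[3]])
    A=A*X('z',-q[2]+p[17])*X('y',q[3]+p[12]); o=o+A.apply([p[4],p[15],p[5]])
    A=A*X('z',-q[4]+p[18])*X('y',q[5]+p[13]); o=o+A.apply([p[7],p[16],p[6]])
    return o,A*X('z',-q[6]+p[8])
E
cat > fit3.py <<'E'
exec(open('fit.py').read().split('best=None')[0])
import json
D+=[tuple(x) for x in json.load(open('d.json'))]
p0=np.array([-.05,.35,.0,.55,0,.35,.32,0,1.52]+[0]*10)
def f(p):
    e=[]
    for q,x,u in D:
        o,A=fk(q,p,None);e+=list(o-x)+list((R.from_quat(u).inv()*A).as_rotvec()*.5)
    return np.array(e+list(1e-2*(p-p0)))
w=least_squares(f,p0);e=f(w.x)[:-19];print(w.cost,w.x.round(3),np.abs(e).reshape(-1,6).max(0).round(4));np.savez('kin.npz',p=w.x)
E
python3 fit3.py
cat > plan.py <<'E'
from kin import *
p=np.load('kin.npz')['p']
lo=np.array([-3.01,-.46,-1.47,.13,-1,.04,-2.66])+.08;hi=np.array([3.01,2.08,1.51,2.56,4.14,2.09,2.66])-.08
def Rh(az,roll):  # tool z horizontal at az, y horizontal (roll=+1/-1)
    a=np.radians(az);z=np.array([np.cos(a),np.sin(a),0]);y=roll*np.array([-np.sin(a),np.cos(a),0])
    return R.from_matrix(np.c_[np.cross(y,z),y,z])
rng=np.random.default_rng(0)
def ik(pos,Rt,n=12,q0=None):
    best=None
    for i in range(n):
        x0=q0 if (q0 is not None and i==0) else rng.uniform(lo,hi)
        def f(q):
            o,A=fk(q,p,None);return np.r_[o-pos,(Rt.inv()*A).as_rotvec()*.3,2e-4*(q-(lo+hi)/2)]
        w=least_squares(f,x0,bounds=(lo,hi),max_nfev=60)
        if best is None or w.cost<best[0]:best=(w.cost,w.x,np.abs(f(w.x)[:6]).max())
    return best
E
python3 - <<'E'
from plan import *
for az in range(-120,151,30):
    for roll in(1,-1):
        pos=np.array([.6088,.0633,.068])+Rh(az,1).apply([0,0,.019])
        b=ik(pos,Rh(az,roll));print(az,roll,'err',b[2].round(3),b[1].round(2))
E
```

```text
1.1200333543609685e-06 [ 0.000e+00  3.470e-01  0.000e+00  5.630e-01 -0.000e+00  3.450e-01
  3.260e-01 -0.000e+00  1.571e+00  0.000e+00  0.000e+00 -0.000e+00
  0.000e+00 -0.000e+00 -1.900e-02 -2.700e-02 -0.000e+00 -1.000e-03
  0.000e+00] [0.0003 0.0003 0.0003 0.0005 0.0005 0.0004]
-120 1 err 0.006 [-0.69  1.83  1.16  0.68 -0.09  2.01 -0.52]
-120 -1 err 0.006 [-0.69  1.81  1.07  0.68 -0.03  2.01  2.58]
-90 1 err 0.0 [-0.66  1.52  0.11  1.19  0.93  1.75 -1.16]
-90 -1 err 0.0 [-0.5   1.52 -0.24  1.18  1.17  1.98  1.87]
-60 1 err 0.0 [-0.74  1.46  0.05  1.69  1.36  1.52 -1.56]
-60 -1 err 0.0 [-0.67  1.45 -0.05  1.69  1.41  1.62  1.57]
-30 1 err 0.0 [-0.49  1.53 -0.25  2.09  1.98  2.01 -1.88]
-30 -1 err 0.0 [-0.83  1.56  0.21  2.11  1.87  1.51  1.02]
0 1 err 0.0 [ 0.44  1.97 -1.    2.29  3.76  2.01 -0.13]
0 -1 err 0.0 [-0.76  1.82  0.5   2.34  2.31  1.94  0.49]
30 1 err 0.0 [ 0.43  1.6  -0.39  2.21  4.02  1.68 -0.82]
30 -1 err 0.0 [ 0.18  1.58 -0.07  2.22  3.94  2.01  2.08]
60 1 err 0.0 [ 1.    1.83 -1.14  1.83 -0.92  0.35 -1.83]
60 -1 err 0.0 [ 1.06  1.96 -1.33  1.83 -0.07  0.24  0.52]
90 1 err 0.0 [ 0.58  1.53 -0.53  1.37 -0.87  1.28 -2.08]
90 -1 err 0.0 [ 0.85  1.83 -1.28  1.36 -0.01  1.03  0.39]
120 1 err 0.0 [ 0.34  1.62 -0.42  0.82 -0.65  1.87 -2.32]
120 -1 err 0.0 [ 0.51  1.77 -1.18  0.8  -0.04  1.78  0.43]
150 1 err 0.042 [ 0.3   1.65 -0.84  0.74 -0.11  2.01 -2.48]
150 -1 err 0.042 [ 0.3   1.65 -0.84  0.74 -0.11  2.01  0.66]
```

The model fits to 0.3 mm. Plan for each mouth-down cup: top-grasp it, hang it mouth-down over the tall middle post, then grip it with a horizontal tool at azimuth about -45° and roll it 180°. First I untilt, move over the left cup and check the place on the left post.

```bash
python3 -m pendant '[1,0,0,0,0,-0.4,0, 1,0,0,0,0,-0.4,0, 1,0,0,0,0,-0.4,0, 1,0,0,0,0,-0.4,0, 1,0,0,0,0,-0.4,0, 1,0,0,0,0,-0.4,0]'
python3 - <<'E'
from plan import *
M=np.array([.6088,.0633,0]);L=np.array([.613,.2517,0])
for nm,P,z,azs in(('Mpick',M,.072,(-60,-45,-30)),('Lplace',L,.086,(-30,-15,0,15,30))):
  for az in azs:
    for roll in(1,-1):
        b=ik(P+[0,0,z]+Rh(az,1).apply([0,0,.019]),Rh(az,roll));print(nm,az,roll,'err',b[2].round(3),b[1].round(2))
a=np.radians(175.5);c,s=np.cos(a),np.sin(a)
go([.431,.2435,.17],R.from_matrix(np.array([[c,s,0],[s,-c,0],[0,0,-1.]])))
E
```

```text
clock: 28.35
tool_pos: [0.5953, -0.1084, 0.3173]
eef_rot: [-0.168, 0.986, -0.002, 0.001]
contact_force: [-0.0, -0.0, 0.7]
opening: 1.0
finger_force: 0.0
Mpick -60 1 err 0.0 [-0.74  1.45  0.05  1.7   1.36  1.52 -1.56]
Mpick -60 -1 err 0.0 [-0.67  1.44 -0.05  1.69  1.41  1.62  1.57]
Mpick -45 1 err 0.0 [-0.65  1.46 -0.09  1.91  1.67  1.69 -1.79]
Mpick -45 -1 err 0.0 [-0.77  1.47  0.08  1.92  1.61  1.5   1.32]
Mpick -30 1 err 0.0 [-0.49  1.52 -0.25  2.1   1.98  2.01 -1.88]
Mpick -30 -1 err 0.0 [-0.83  1.55  0.21  2.11  1.87  1.51  1.02]
Lplace -30 1 err 0.0 [-0.84  1.42 -0.16  1.79  1.74  1.74 -1.61]
Lplace -30 -1 err 0.0 [-0.99  1.43  0.06  1.8   1.65  1.52  1.49]
Lplace -15 1 err 0.0 [-0.68  1.47 -0.33  1.99  2.1   2.01 -1.65]
Lplace -15 -1 err 0.0 [-1.05  1.48  0.21  2.    1.9   1.48  1.19]
Lplace 0 1 err 0.0 [-0.72  1.49 -0.11  2.15  2.32  2.01 -1.85]
Lplace 0 -1 err 0.0 [-1.04  1.57  0.32  2.16  2.19  1.63  0.91]
Lplace 15 1 err 0.0 [ 0.08  1.83 -0.98  2.21  3.58  2.01 -0.31]
Lplace 15 -1 err 0.0 [-0.96  1.67  0.46  2.25  2.44  1.89  0.73]
Lplace 30 1 err 0.0 [-0.05  1.58 -0.46  2.22  3.6   1.97 -0.87]
Lplace 30 -1 err 0.0 [-0.99  1.91  0.85  2.26  2.53  2.01  0.3 ]
shift [0.255 2.581 0.972] turn [-0.002  0.001  0.266]
```

```bash
for i in 1 2; do python3 -m pendant '[1,0.085,0.86,0.324,0,0,0, 1,0.085,0.86,0.324,0,0,0, 1,0.085,0.86,0.324,0,0,0, 1,0.085,0.86,0.324,0,0,0, 1,0.085,0.86,0.324,0,0,0]' >/dev/null; done
python3 -m pendant '[1,0.085,0.86,0.324,0,0,0.266, 1,0.085,0.86,0.324,0,0,0.266, 1,0.085,0.86,0.324,0,0,0.266, 1,0.085,0.86,0.324,0,0,0.266, 1,0.085,0.86,0.324,0,0,0.266, 1,0.085,0.86,0.324,0,0,0.266, 1,0.085,0.86,0.324,0,0,0.266]'
python3 - <<'E'
from h import *
w=snap('wrist');a=np.radians(-4.5)
h=[[.431+dx*np.cos(a)-dy*np.sin(a),.2435+dx*np.sin(a)+dy*np.cos(a),.058] for dx,dy in((.026,.026),(.026,-.026),(-.026,-.026),(-.026,.026))]
im=w['img'][:,:,::-1].copy();print(w2px(w,h).tolist())
for p in w2px(w,h): cv2.circle(im,tuple(int(x) for x in p),4,(0,0,255),1)
cv2.imwrite('pics/v6.png',cv2.resize(im[100:280,130:390],None,fx=3,fy=3,interpolation=cv2.INTER_CUBIC))
E
```

```text
clock: 30.05
tool_pos: [0.4345, 0.2425, 0.17]
eef_rot: [0.042, 0.999, -0.0, 0.001]
contact_force: [0.0, -0.4, -0.2]
opening: 1.004
finger_force: 0.0
[[284.6, 212.0], [225.1, 212.2], [223.1, 153.7], [286.2, 153.5]]
```

View pics/v6.png

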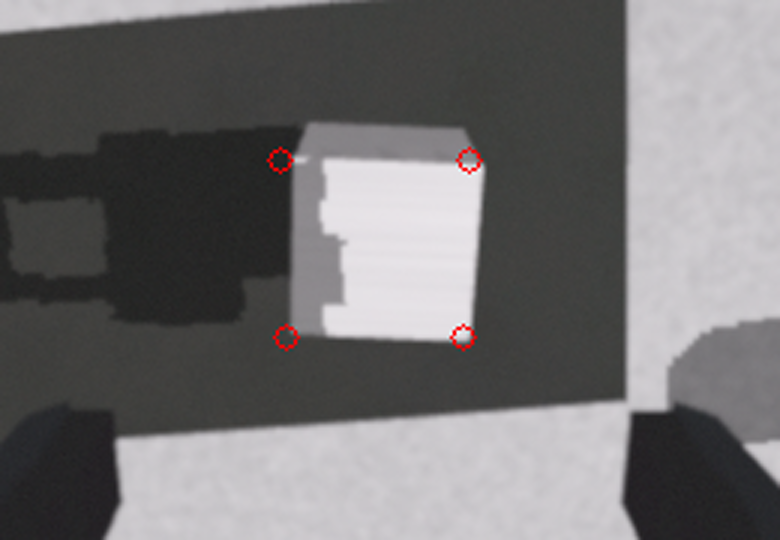

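Top-face corners in the crop are (297,156), (484,164), (470,342) and (291,334), slightly right of the prediction and turned about 2°. I correct for that.

Run:
```python
from h import *
w=load('wrist');c=np.array([(297,156),(484,164.),(470,342),(291,334)])/3+[129.7,99.7]
P=px2w(w,c,.058);m=P.mean(0);d=np.roll(P,-1,0)-P;print(m,np.linalg.norm(d,axis=1).round(4),(np.degrees(np.arctan2(d[:,1],d[:,0]))%90).round(1))
```

```text
[0.431125 0.246425 0.058   ] [0.0514 0.0529 0.0523 0.0527] [82.7 82.9 82.5 81.9]
```

```bash
python3 -m pendant '[1,0.022,0.026,0.4,0,0,0.033, 1,0.022,0.026,0.8,0,0,0.033, 1,0.022,0.026,0.8,0,0,0.033, 1,0.022,0.026,0.8,0,0,0.033]'
python3 - <<'E'
from h import *
a=np.radians(172.5);c,s=np.cos(a),np.sin(a)
go([.4311,.2464,.02],R.from_matrix(np.array([[c,s,0],[s,-c,0],[0,0,-1.]])))
E
```

```text
clock: 30.5
tool_pos: [0.4291, 0.2469, 0.0475]
eef_rot: [0.066, 0.998, -0.002, -0.001]
contact_force: [0.4, -0.9, 1.0]
opening: 1.004
finger_force: 0.0
shift [-0.014 -0.001  0.183] turn [-0.003 -0.002 -0.001]
```

```bash
python3 -m pendant '[1,-0.007,0,0.18,0,0,0, 1,-0.007,0,0.18,0,0,0, 1,-0.007,0,0.18,0,0,0, 0,-0.007,0,0.18,0,0,0, 0,-0.007,0,0.18,0,0,0, 0,-0.007,0,0.18,0,0,0, 0,-0.007,0,0.18,0,0,0, 0,-0.007,0,0.18,0,0,0, 0,-0.007,0,0.18,0,0,0, 0,-0.007,0,0.18,0,0,0, 0,-0.007,0,0.18,0,0,0]' 20
python3 - <<'E'
from h import *
st=r.get_state();print('off tool',R.from_quat(st['eef_rot']).inv().apply(np.array([.4311,.2464,.058])-st['tool_pos']).round(4))
E
python3 -m pendant '[0,0,0,-0.5,0,0,0, 0,0,0,-1,0,0,0, 0,0,0,-1,0,0,0, 0,0,0,-1,0,0,0, 0,0,0,-1,0,0,0]'
python3 - <<'E'
from h import *
a=np.radians(135);c,s=np.cos(a),np.sin(a)
go([.6088,.0633,.168],R.from_matrix(np.array([[c,s,0],[s,-c,0],[0,0,-1.]])))
E
```

```text
clock: 31.6
tool_pos: [0.4308, 0.2484, 0.0229]
eef_rot: [0.066, 0.998, -0.0, 0.0]
contact_force: [-0.5, -1.8, 6.0]
opening: 0.588
finger_force: 20.0
off tool [-0.0006 -0.002  -0.0351]
clock: 32.1
tool_pos: [0.4312, 0.2488, 0.1733]
eef_rot: [0.066, 0.998, 0.001, 0.001]
contact_force: [0.2, 0.5, -2.4]
opening: 0.587
finger_force: 20.0
shift [-1.336 -1.071  0.036] turn [0.001 0.001 0.416]
```

```bash
python3 -m pendant '[0,-0.668,-0.536,0,0,0,0, 0,-0.668,-0.536,0,0,0,0, 0,-0.668,-0.536,0,0,0,0, 0,-0.668,-0.536,0,0,0,0, 0,-0.668,-0.536,0,0,0,0]' >/dev/null
python3 -m pendant '[0,-0.668,-0.536,0,0,0,0.416, 0,-0.668,-0.536,0,0,0,0.416, 0,-0.668,-0.536,0,0,0,0.416, 0,-0.668,-0.536,0,0,0,0.416, 0,-0.668,-0.536,0,0,0,0.416, 0,-0.668,-0.536,0,0,0,0.416, 0,-0.668,-0.536,0,0,0,0.416, 0,-0.668,-0.536,0,0,0,0.416]'
python3 - <<'E'
from h import *
a=np.radians(135);c,s=np.cos(a),np.sin(a)
go([.6088-.0004,.0633+.0004,.055],R.from_matrix(np.array([[c,s,0],[s,-c,0],[0,0,-1.]])))
E
```

```text
clock: 33.4
tool_pos: [0.6077, 0.0642, 0.1723]
eef_rot: [0.381, 0.925, -0.0, -0.0]
contact_force: [0.3, -0.3, -1.4]
opening: 0.588
finger_force: 20.0
shift [-0.006  0.001  0.782] turn [-0.    -0.     0.002]
```

```bash
python3 -m pendant '[0,-0.006,0,0.2,0,0,0, 0,-0.006,0,0.4,0,0,0, 0,-0.006,0,0.6,0,0,0, 0,-0.006,0,0.75,0,0,0, 0,-0.006,0,0.79,0,0,0, 0,-0.006,0,0.79,0,0,0, 0,-0.006,0,0.79,0,0,0]'
python3 -m pendant '[1,0,0,0,0,0,0, 1,0,0,0,0,0,0, 1,0,0,0,0,0,0, 1,0,0,0,0,0,0, 1,0,0,0,0,0,0]'
python3 -m pendant '[1,0,0,-0.5,0,0,0, 1,0,0,-0.95,0,0,0, 1,0,0,-0.95,0,0,0, 1,0,0,-0.95,0,0,0, 1,0,0,-0.95,0,0,0]'
python3 - <<'E'
from h import *
w=snap('wrist');a=np.radians(45)
h=[[.6088+dx*np.cos(a)-dy*np.sin(a),.0633+dx*np.sin(a)+dy*np.cos(a),.088] for dx,dy in((.026,.026),(.026,-.026),(-.026,-.026),(-.026,.026))]
im=w['img'][:,:,::-1].copy()
for p in w2px(w,h): cv2.circle(im,tuple(int(x) for x in p),4,(0,0,255),1)
b=snap('scene')['img'][100:250,150:370,::-1]
cv2.imwrite('pics/v7.png',np.hstack([cv2.resize(im,(400,300)),cv2.resize(b,(400,300))]))
E
```

```text
clock: 34.1
tool_pos: [0.6086, 0.0632, 0.0548]
eef_rot: [0.382, 0.924, 0.0, -0.0]
contact_force: [-1.0, 0.7, -2.7]
opening: 0.595
finger_force: 19.5
clock: 34.6
tool_pos: [0.6093, 0.0624, 0.0545]
eef_rot: [0.382, 0.924, 0.0, 0.0]
contact_force: [-0.6, -0.7, -1.1]
opening: 0.996
finger_force: 0.0
clock: 35.1
tool_pos: [0.6094, 0.0624, 0.1975]
eef_rot: [0.382, 0.924, 0.0, 0.001]
contact_force: [0.2, -0.6, -0.9]
opening: 1.0
finger_force: 0.0
```

View pics/v7.png

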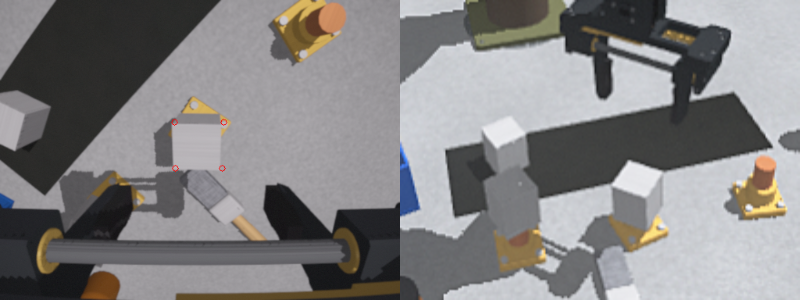

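The cup hangs squarely over the middle post, within about 2 mm. Next I back off, rise and tilt the tool to horizontal.

```bash
python3 -m pendant '[1,0.67,0,-0.7,0,0,0, 1,0.67,0,-0.7,0,0,0, 1,0.67,0,-0.7,0,0,0, 1,0.67,0,-0.7,0,0,0, 1,0.67,0,-0.7,0,0,0]' >/dev/null
python3 -m pendant '[1,0,0,0,0,-0.5,0, 1,0,0,0,0,-0.5,0, 1,0,0,0,0,-0.5,0, 1,0,0,0,0,-0.5,0, 1,0,0,0,0,-0.5,0, 1,0,0,0,0,-0.5,0, 1,0,0,0,0,-0.5,0]'
python3 -c "
from h import *
print(r.get_state()['q'].round(2))"
python3 -m pendant '[1,0,0,0,0,-0.5,0, 1,0,0,0,0,-0.5,0, 1,0,0,0,0,-0.5,0, 1,0,0,0,0,-0.5,0, 1,0,0,0,0,-0.5,0, 1,0,0,0,0,-0.5,0, 1,0,0,0,0,-0.5,0]'
cat > hz.py <<'E'
from plan import *
import sys
def rep(P,z,az,roll,back):
    st=r.get_state();print(st['q'].round(2),st['tool_pos'].round(4))
    Rt=Rh(az,roll);go(np.array([P[0],P[1],z])+Rt.apply([0,0,.019-back]),Rt)
E
python3 -c "
from hz import *
rep((.6088,.0633),.074,-45,1,.11)"
```

```text
clock: 36.4
tool_pos: [0.5369, 0.1337, 0.2987]
eef_rot: [0.351, 0.855, -0.149, 0.353]
contact_force: [-0.6, -0.4, 0.4]
opening: 0.995
finger_force: 0.0
[-0.64  0.56 -0.19  2.04  1.15  1.01 -0.9 ]
clock: 37.1
tool_pos: [0.5383, 0.1322, 0.3003]
eef_rot: [0.27, 0.654, -0.273, 0.652]
contact_force: [0.2, 0.1, 0.2]
opening: 1.001
finger_force: 0.0
[-0.99  1.02  0.05  2.14  1.39  1.53 -1.57] [0.5383 0.1322 0.3003]
shift [1.508 0.014 0.051] turn [-0.001 -0.     0.003]
```

```bash
python3 -m pendant '[1,0.4,0,0,0,0,0, 1,0.8,0.01,0.03,0,0,0, 1,0.8,0.01,0.03,0,0,0, 1,0.8,0.01,0.03,0,0,0, 1,0.8,0.01,0.03,0,0,0]'
python3 -m pendant '[1,0.2,0,0,0,0,0, 1,0.4,0,0,0,0,0, 1,0.5,0,0,0,0,0, 1,0.55,0,0,0,0,0, 1,0.55,0,0,0,0,0, 1,0.55,0,0,0,0,0]'
python3 -m pendant '[1,0.05,0,0,0,0,0, 1,0.1,0,0,0,0,0, 1,0.15,0,0,0,0,0, 1,0.15,0,0,0,0,0, 1,0.15,0,0,0,0,0]'
python3 -c "
from hz import *
rep((.6088,.0633),.074,-45,1,.0)"
```

```text
clock: 37.6
tool_pos: [0.5428, 0.1304, 0.1839]
eef_rot: [0.272, 0.653, -0.271, 0.653]
contact_force: [1.2, -0.7, 1.1]
opening: 0.998
finger_force: 0.0
clock: 38.2
tool_pos: [0.5425, 0.1314, 0.1008]
eef_rot: [0.271, 0.653, -0.27, 0.654]
contact_force: [-0.4, -0.3, 0.2]
opening: 1.0
finger_force: 0.0
clock: 38.7
tool_pos: [0.5421, 0.1313, 0.0765]
eef_rot: [0.27, 0.653, -0.271, 0.653]
contact_force: [0.8, -0.1, 0.6]
opening: 1.001
finger_force: 0.0
[-0.98  1.46  0.03  1.93  1.4   1.5  -1.81] [0.5421 0.1313 0.0765]
shift [ 0.017 -0.007  0.762] turn [0.001 0.    0.   ]
```

```bash
python3 -m pendant '[1,0.01,0,0.2,0,0,0, 1,0.015,-0.007,0.45,0,0,0, 1,0.015,-0.007,0.65,0,0,0, 1,0.015,-0.007,0.76,0,0,0, 1,0.015,-0.007,0.76,0,0,0, 1,0.015,-0.007,0.76,0,0,0]' 30
python3 -m pendant '[0,0,0,0,0,0,0, 0,0,0,0,0,0,0, 0,0,0,0,0,0,0, 0,0,0,0,0,0,0, 0,0,0,0,0,0,0, 0,0,0,0,0,0,0, 0,0,0,0,0,0,0, 0,0,0,0,0,0,0]'
python3 -c "
from hz import *
rep((.6088,.0633),.074,-45,1,.0)"
python3 -m pendant '[0,-0.2,0,0,0,0,0, 0,-0.4,0,0,0,0,0, 0,-0.7,0,0,0,0,0, 0,-1,0,0,0,0,0, 0,-1,0,0,0,0,0, 0,-1,0,0,0,0,0]'
python3 -m pendant '[0,-0.3,0,-0.5,0,0,0, 0,-0.3,0,-0.5,0,0,0, 0,-0.3,0,-0.5,0,0,0, 0,-0.3,0,-0.5,0,0,0]'
```

```text
clock: 39.3
tool_pos: [0.6215, 0.0511, 0.0739]
eef_rot: [0.27, 0.654, -0.27, 0.653]
contact_force: [-0.7, -0.1, -0.9]
opening: 1.0
finger_force: 0.0
clock: 40.1
tool_pos: [0.622, 0.0503, 0.0745]
eef_rot: [0.27, 0.653, -0.27, 0.653]
contact_force: [-2.9, 1.8, 0.1]
opening: 0.59
finger_force: 29.6
[-0.81  1.47  0.14  1.92  1.6   1.44 -1.83] [0.622  0.0503 0.0745]
shift [ 0.003 -0.001  0.003] turn [0.001 0.    0.   ]
clock: 40.7
tool_pos: [0.6223, 0.0503, 0.2246]
eef_rot: [0.271, 0.654, -0.269, 0.653]
contact_force: [-0.1, 0.0, -2.0]
opening: 0.59
finger_force: 29.7
clock: 41.1
tool_pos: [0.5691, 0.1041, 0.2679]
eef_rot: [0.27, 0.654, -0.27, 0.653]
contact_force: [-0.1, -0.1, -1.8]
opening: 0.591
finger_force: 29.7
```

```bash
for i in 1 2; do python3 -m pendant '[0,0,0,0,0,0,-1, 0,0,0,0,0,0,-1, 0,0,0,0,0,0,-1, 0,0,0,0,0,0,-1, 0,0,0,0,0,0,-1, 0,0,0,0,0,0,-1, 0,0,0,0,0,0,-1, 0,0,0,0,0,0,-1, 0,0,0,0,0,0,-1, 0,0,0,0,0,0,-1, 0,0,0,0,0,0,-1, 0,0,0,0,0,0,-1]'; done
python3 -c "
from hz import *
rep((.613,.2517),.16,-15,-1,.0)"
```

```text
clock: 42.3
tool_pos: [0.5695, 0.1017, 0.2682]
eef_rot: [0.271, -0.653, 0.654, -0.27]
contact_force: [0.2, 0.1, -1.7]
opening: 0.587
finger_force: 29.7
clock: 43.5
tool_pos: [0.5693, 0.1023, 0.2687]
eef_rot: [0.653, -0.271, 0.653, 0.271]
contact_force: [0.2, -0.2, -0.4]
opening: 0.59
finger_force: 29.7
[-0.95  1.09  0.12  2.14  1.47  1.46  1.5 ] [0.5693 0.1023 0.2687]
shift [-0.725 -0.973 -0.389] turn [ 0.334 -0.    -0.   ]
```

```bash
python3 -m pendant '[0,0,-0.3,-0.1,0.1,0,0, 0,0,-0.6,-0.25,0.2,0,0, 0,0,-0.973,-0.389,0.334,0,0, 0,0,-0.973,-0.389,0.334,0,0, 0,0,-0.973,-0.389,0.334,0,0, 0,0,-0.973,-0.389,0.334,0,0, 0,0,-0.973,-0.389,0.334,0,0]'
python3 -c "
from hz import *
rep((.613,.2517),.12,-15,-1,.0)"
```

```text
clock: 44.2
tool_pos: [0.6309, 0.2471, 0.2692]
eef_rot: [0.701, -0.093, 0.701, 0.092]
contact_force: [-0.4, 0.3, -1.1]
opening: 0.587
finger_force: 29.7
[-0.99  1.1   0.14  2.19  1.96  1.51  1.4 ] [0.6309 0.2471 0.2692]
shift [-0.995  0.002  0.003] turn [ 0.  0. -0.]
```

```bash
python3 -m pendant '[0,-0.4,0,-0.01,0,0,0, 0,-0.8,0,-0.01,0,0,0, 0,-1,0,-0.01,0,0,0, 0,-1,0,-0.01,0,0,0, 0,-1,0,-0.01,0,0,0]'
python3 -m pendant '[0,-0.1,0,0,0,0,0, 0,-0.15,0,0,0,0,0, 0,-0.15,0,0,0,0,0, 0,-0.15,0,0,0,0,0]'
python3 -c "
from hz import *
rep((.613,.2517),.0835,-15,-1,.002)"
```

```text
clock: 44.7
tool_pos: [0.6294, 0.2475, 0.1202]
eef_rot: [0.701, -0.091, 0.702, 0.092]
contact_force: [0.4, -0.0, -0.2]
opening: 0.593
finger_force: 29.7
clock: 45.1
tool_pos: [0.6297, 0.2484, 0.0984]
eef_rot: [0.701, -0.092, 0.702, 0.091]
contact_force: [-0.3, 0.1, -1.7]
opening: 0.589
finger_force: 29.7
[-0.98  1.44  0.1   2.02  1.93  1.59  1.24] [0.6297 0.2484 0.0984]
shift [-0.1    0.007 -0.   ] turn [-0.001 -0.001 -0.001]
```

```bash
python3 -m pendant '[0,-0.04,0.005,0,0,0,0, 0,-0.08,0.005,0,0,0,0, 0,-0.1,0.005,0,0,0,0, 0,-0.1,0.005,0,0,0,0, 0,-0.1,0.005,0,0,0,0]'
python3 -m pendant '[0,-0.01,0,0,0,0,0, 0,-0.01,0,0,0,0,0, 0,-0.01,0,0,0,0,0]'
python3 - <<'E'
from h import *
t=snap('top');s=snap('scene');P=[[.613,.2517,.128]]
print(w2px(t,P),w2px(s,P))
a=cv2.resize(t['img'][110:230,130:290,::-1],(400,300),interpolation=cv2.INTER_CUBIC);b=cv2.resize(s['img'][130:250,270:430,::-1],(400,300),interpolation=cv2.INTER_CUBIC)
cv2.imwrite('pics/v8.png',np.hstack([a,b]))
E
```

```text
clock: 45.6
tool_pos: [0.6295, 0.2473, 0.0846]
eef_rot: [0.699, -0.091, 0.704, 0.092]
contact_force: [-3.9, 0.5, 7.2]
opening: 0.591
finger_force: 29.6
clock: 45.9
tool_pos: [0.6297, 0.2473, 0.0845]
eef_rot: [0.698, -0.091, 0.705, 0.092]
contact_force: [-5.6, 1.2, 9.7]
opening: 0.589
finger_force: 29.7
[[167.3 153.7]] [[354.1 163.6]]
```

View pics/v8.png

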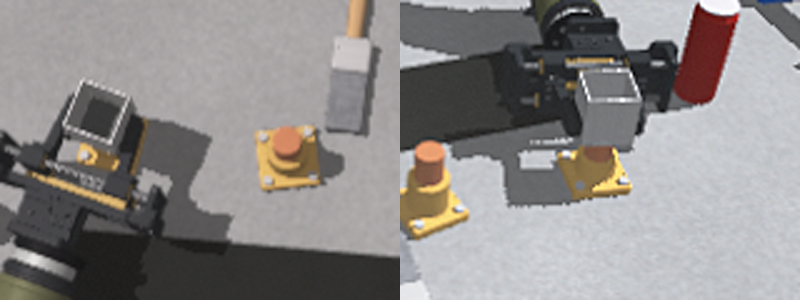

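Cup is mouth-up on the left post and still held. Rim centre is near top (169.8,154.6) and scene (353.6,165.2); I triangulate before releasing.

Run:
```python
from h import *
t=load('top');s=load('scene')
def ctr(s,box,name):
    x0,y0,x1,y1=box;im=cv2.resize(s['img'][y0:y1,x0:x1],None,fx=8,fy=8,interpolation=cv2.INTER_CUBIC);cv2.imwrite('pics/'+name,im[:,:,::-1])
T=lambda c:(np.array(c,float)+.5)/2.5-.5+[130,110]
S=lambda c:(np.array(c,float)+.5)/2.5-.5+[270,130]
ct=T([(83,82),(133,92),(120,143),(64,132)]);cs=S([(178,80),(230,70),(243,98),(185,104)])
print(px2w(t,ct,.128),px2w(t,ct,.128).mean(0));print(px2w(s,cs,.128),px2w(s,cs,.128).mean(0))
print(tri([(t,ct.mean(0)),(s,cs.mean(0))]))
print('post M top check',px2w(t,T([(288,141)]),.085),px2w(s,S([(431-400,152)]),.085))
ctr(t,(150,135,190,170),'z1.png')
```

```text
[[0.6405 0.2661 0.128 ]
 [0.6345 0.2158 0.128 ]
 [0.5823 0.2223 0.128 ]
 [0.5885 0.2782 0.128 ]] [0.61145 0.2456  0.128  ]
[[0.5964 0.2235 0.128 ]
 [0.5962 0.2819 0.128 ]
 [0.6408 0.272  0.128 ]
 [0.6331 0.2132 0.128 ]] [0.616625 0.24765  0.128   ]
[0.613  0.248  0.1246]
post M top check [[0.6091 0.0614 0.085 ]] [[0.6118 0.0646 0.085 ]]
```

View pics/z1.png

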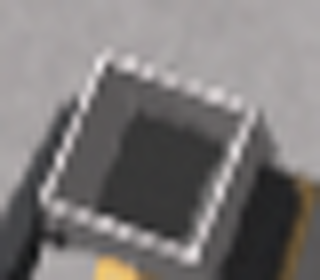

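The enlarged rim has its centre near (168.3,153.9) against a predicted (167.3,153.7), so about 2 mm off. Releasing and backing straight out.

```bash
python3 -m pendant '[0,0.015,0,0,0,0,0, 0,0.015,0,0,0,0,0, 1,0.015,0,0,0,0,0, 1,0.015,0,0,0,0,0, 1,0.015,0,0,0,0,0, 1,0.015,0,0,0,0,0, 1,0.015,0,0,0,0,0]'
python3 -m pendant '[1,0,0,-0.2,0,0,0, 1,0,0,-0.5,0,0,0, 1,0,0,-0.85,0,0,0, 1,0,0,-0.85,0,0,0, 1,0,0,-0.85,0,0,0]'
python3 -m pendant '[1,0.6,0,0,0,0,0, 1,1,0,0,0,0,0, 1,1,0,0,0,0,0, 1,1,0,0,0,0,0, 1,1,0,0,0,0,0]'
python3 - <<'E'
from hz import *
st=r.get_state();print(st['q'].round(2))
t=snap('top');s=snap('scene')
for z in(.07,.128):print(w2px(t,[.613,.2517,z]),w2px(s,[.613,.2517,z]))
cv2.imwrite('pics/z2.png',cv2.resize(t['img'][110:270,130:340,::-1],None,fx=3.5,fy=3.5,interpolation=cv2.INTER_CUBIC))
E
```

```text
clock: 46.7
tool_pos: [0.6292, 0.2473, 0.0824]
eef_rot: [0.701, -0.092, 0.701, 0.092]
contact_force: [-0.2, 0.0, 0.1]
opening: 0.996
finger_force: 0.0
clock: 47.2
tool_pos: [0.5052, 0.2813, 0.0821]
eef_rot: [0.702, -0.091, 0.701, 0.091]
contact_force: [0.2, -0.8, -0.3]
opening: 1.001
finger_force: 0.0
clock: 47.7
tool_pos: [0.5072, 0.279, 0.2343]
eef_rot: [0.7, -0.093, 0.702, 0.092]
contact_force: [-0.2, 0.4, -0.5]
opening: 0.998
finger_force: 0.0
[-1.17  1.18 -0.04  2.29  1.67  1.65  1.24]
[[171.2 159.8]] [[350.4 181.3]]
[[167.3 153.7]] [[354.1 163.6]]
```

View pics/z2.png

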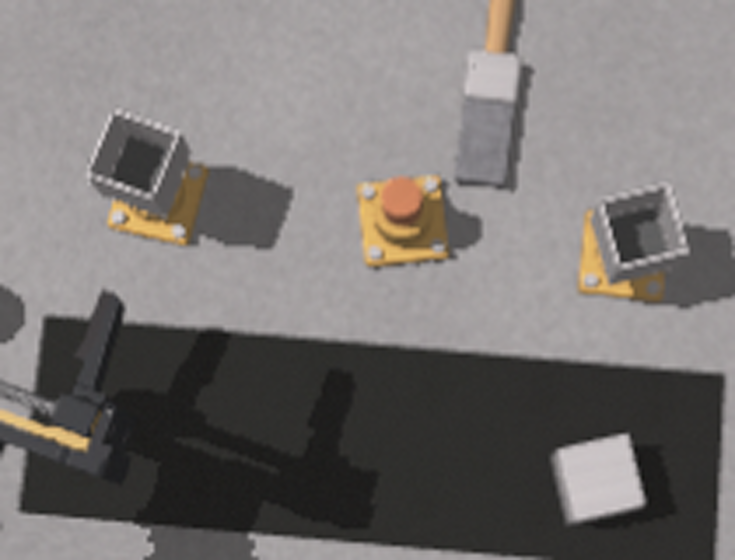

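Last permitted view: left cup upright on its post with rim centre near (139,155) in the crop, cup_c upright on the right post (641,226), middle post bare (402,199). The remaining cup is still mouth-down near (600,478). From here I measure numerically, starting with a rim fit on the placed cups.

```bash
cat > rim.py <<'E'
from h import *
from scipy.optimize import differential_evolution
from scipy.ndimage import map_coordinates
def rim(cams,x0,y0,ztop):
    u=np.linspace(-1,1,25)
    sq=lambda h:np.r_[np.c_[u*h,0*u+h],np.c_[u*h,0*u-h],np.c_[0*u+h,u*h],np.c_[0*u-h,u*h]]
    G=[s['img'].astype(float).mean(2) for s in cams]
    def f(p):
        c,s=np.cos(p[2]),np.sin(p[2]);M=np.array([[c,s],[-s,c]]);v=0
        for S,g in zip(cams,G):
            def m(h):
                q=w2px(S,np.c_[sq(h)@M+p[:2],np.full(100,ztop)]);return map_coordinates(g,[q[:,1],q[:,0]],order=1).mean()
            v+=m(.0245)-.5*m(.0205)-.5*m(.029)
        return -v
    w=differential_evolution(f,[(x0-.015,x0+.015),(y0-.015,y0+.015),(-.79,.79)],seed=1,maxiter=40,popsize=12,tol=1e-4)
    return w.x.round(4),round(w.fun,1)
E
python3 - <<'E'
from rim import *
t=load('top');s=load('scene')
for n,x,y,z in(('L',.613,.2517,.128),('R',.5967,-.107,.113)):
    print(n,'top',rim([t],x,y,z),'scene',rim([s],x,y,z),'both',rim([t,s],x,y,z))
# copper centres
for S,zs in((t,'top'),(s,'scene')):
    g=cv2.inRange(cv2.cvtColor(S['img'],cv2.COLOR_RGB2HSV),(3,80,110),(13,255,255))
    n,l,a,c=cv2.connectedComponentsWithStats(g);print(zs,[(a[i,4],c[i].round(1),px2w(S,c[i],.085)) for i in range(1,n) if a[i,4]>40], w2px(S,[.6088,.0633,.085]))
E
```

```text
L top (array([ 0.6141,  0.2518, -0.2619]), np.float64(-56.8)) scene (array([ 0.6138,  0.2516, -0.2834]), np.float64(-61.1)) both (array([ 0.6141,  0.2517, -0.2717]), np.float64(-116.9))
R top (array([ 0.597 , -0.1084,  0.3334]), np.float64(-53.4)) scene (array([ 0.5968, -0.1081,  0.3419]), np.float64(-73.8)) both (array([ 0.5969, -0.1081,  0.3365]), np.float64(-126.2))
top [(np.int32(66), array([363.3, 151.5]), array([[ 0.6738, -0.2358,  0.085 ]])), (np.int32(114), array([244.1, 166.3]), array([[0.6085, 0.0634, 0.085 ]]))] [[244.2 166.2]]
scene [(np.int32(126), array([52.4,  7.6]), array([[-1.6382, -0.8559,  0.085 ]])), (np.int32(185), array([281.1, 194.6]), array([[0.6251, 0.0576, 0.085 ]])), (np.int32(53), array([348.7, 191.2]), array([[0.6604, 0.2204, 0.085 ]])), (np.int32(41), array([214.7, 219.8]), array([[ 0.6621, -0.1121,  0.085 ]])), (np.int32(303), array([157.3, 263.7]), array([[ 0.7488, -0.2455,  0.085 ]]))] [[281.2 189.8]]
```

```bash
python3 -m pendant '[1,0.45,0.3,0,0,0,0, 1,0.45,0.3,0,0,0,0, 1,0.45,0.3,0,0,0,0]' >/dev/null
for i in 1 2; do python3 -m pendant '[1,0,0,0,0,0,1, 1,0,0,0,0,0,1, 1,0,0,0,0,0,1, 1,0,0,0,0,0,1, 1,0,0,0,0,0,1, 1,0,0,0,0,0,1, 1,0,0,0,0,0,1, 1,0,0,0,0,0,1, 1,0,0,0,0,0,1, 1,0,0,0,0,0,1, 1,0,0,0,0,0,1, 1,0,0,0,0,0,1]'; done
python3 -m pendant '[1,0,0,0,0,0.5,0, 1,0,0,0,0,0.5,0, 1,0,0,0,0,0.5,0, 1,0,0,0,0,0.5,0, 1,0,0,0,0,0.5,0, 1,0,0,0,0,0.5,0, 1,0,0,0,0,0.5,0]'
python3 -m pendant '[1,0,0,0,0,0.5,0, 1,0,0,0,0,0.5,0, 1,0,0,0,0,0.5,0, 1,0,0,0,0,0.5,0, 1,0,0,0,0,0.5,0, 1,0,0,0,0,0.5,0, 1,0,0,0,0,0.5,0]'
python3 - <<'E'
from h import *
print(r.get_state()['q'].round(2))
a=np.radians(197);c,s=np.cos(a),np.sin(a)
go([.422,-.095,.17],R.from_matrix(np.array([[c,s,0],[s,-c,0],[0,0,-1.]])))
E
```

```text
clock: 49.3
tool_pos: [0.4947, 0.2371, 0.2981]
eef_rot: [-0.431, 0.561, -0.56, 0.43]
contact_force: [-0.4, -0.3, 0.3]
opening: 1.001
finger_force: 0.0
clock: 50.5
tool_pos: [0.4946, 0.2368, 0.2989]
eef_rot: [0.091, 0.702, -0.093, 0.701]
contact_force: [-0.3, 0.2, 0.2]
opening: 1.004
finger_force: 0.0
clock: 51.2
tool_pos: [0.4959, 0.2355, 0.3015]
eef_rot: [0.121, 0.916, -0.05, 0.38]
contact_force: [-0.2, 0.3, -0.3]
opening: 0.998
finger_force: 0.0
clock: 51.9
tool_pos: [0.4977, 0.2335, 0.2972]
eef_rot: [0.133, 0.991, -0.001, -0.002]
contact_force: [0.9, -0.9, -1.2]
opening: 1.0
finger_force: 0.0
[-0.04  0.62 -0.83  1.7   0.52  1.06  0.27]
shift [-0.095 -2.243  0.854] turn [-0.001 -0.003 -0.359]
```

```bash
for i in 1 2; do python3 -m pendant '[1,-0.03,-0.748,0.285,0,0,0, 1,-0.03,-0.748,0.285,0,0,0, 1,-0.03,-0.748,0.285,0,0,0, 1,-0.03,-0.748,0.285,0,0,0, 1,-0.03,-0.748,0.285,0,0,0]' >/dev/null; done
python3 -m pendant '[1,-0.03,-0.748,0.285,0,0,-0.359, 1,-0.03,-0.748,0.285,0,0,-0.359, 1,-0.03,-0.748,0.285,0,0,-0.359, 1,-0.03,-0.748,0.285,0,0,-0.359, 1,-0.03,-0.748,0.285,0,0,-0.359, 1,-0.03,-0.748,0.285,0,0,-0.359, 1,-0.03,-0.748,0.285,0,0,-0.359, 1,-0.03,-0.748,0.285,0,0,-0.359]'
cat >> rim.py <<'E'
def face(S,x0,y0,ztop):
    u=np.linspace(-.95,.95,25);h=.026
    sq=np.r_[np.c_[u*h,0*u+h],np.c_[u*h,0*u-h],np.c_[0*u+h,u*h],np.c_[0*u-h,u*h]]
    g=cv2.GaussianBlur(S['img'].astype(np.float32).mean(2),(0,0),1.2)
    e=np.minimum(np.hypot(cv2.Sobel(g,cv2.CV_32F,1,0),cv2.Sobel(g,cv2.CV_32F,0,1)),150)
    def f(p):
        c,s=np.cos(p[2]),np.sin(p[2]);q=w2px(S,np.c_[sq@np.array([[c,s],[-s,c]])+p[:2],np.full(100,ztop)])
        return -map_coordinates(e,[q[:,1],q[:,0]],order=1).mean()
    w=differential_evolution(f,[(x0-.03,x0+.03),(y0-.03,y0+.03),(-.79,.79)],seed=1,maxiter=60,popsize=20,tol=1e-5)
    return w.x.round(4),round(w.fun,1)
E
python3 - <<'E'
from rim import *
w=snap('wrist');t=snap('top');s=snap('scene')
# check in top0 left/right known: ; now
print('wrist',face(w,.422,-.095,.058));print('top',face(t,.422,-.095,.058));print('scene',face(s,.422,-.095,.058))
print(r.get_state()['q'].round(2))
E
```

```text
clock: 53.7
tool_pos: [0.4217, -0.0912, 0.1724]
eef_rot: [-0.152, 0.988, -0.0, 0.001]
contact_force: [-0.0, 0.4, -0.7]
opening: 1.004
finger_force: 0.0
wrist (array([ 0.4228, -0.0957,  0.307 ]), np.float64(-137.2))
top (array([ 0.4203, -0.0915,  0.3365]), np.float64(-98.0))
scene (array([ 0.425 , -0.0953,  0.3573]), np.float64(-123.8))
[ 0.65  0.7  -0.88  2.18  0.9   0.69  1.01]
```

Run:
```python
from h import *
a=np.radians(197.6);c,s=np.cos(a),np.sin(a)
go([.4228,-.0957,.045],R.from_matrix(np.array([[c,s,0],[s,-c,0],[0,0,-1.]])))
```

```text
shift [-0.002 -0.027  0.848] turn [-0.     0.    -0.002]
```

```bash
python3 -m pendant '[1,0,-0.02,0.4,0,0,0, 1,0,-0.02,0.8,0,0,0, 1,0,-0.02,0.85,0,0,0, 1,0,-0.02,0.85,0,0,0, 1,0,-0.02,0.85,0,0,0]'
python3 -m pendant '[1,0,0,0.16,0,0,0, 1,0,0,0.16,0,0,0, 1,0,0,0.16,0,0,0, 0,0,0,0.16,0,0,0, 0,0,0,0.16,0,0,0, 0,0,0,0.16,0,0,0, 0,0,0,0.16,0,0,0, 0,0,0,0.16,0,0,0, 0,0,0,0.16,0,0,0, 0,0,0,0.16,0,0,0, 0,0,0,0.16,0,0,0]' 20
python3 - <<'E'
from h import *
st=r.get_state();print('off tool',R.from_quat(st['eef_rot']).inv().apply(np.array([.4228,-.0957,.058])-st['tool_pos']).round(4))
E
python3 -m pendant '[0,0,0,-0.5,0,0,0, 0,0,0,-1,0,0,0, 0,0,0,-1,0,0,0, 0,0,0,-1,0,0,0, 0,0,0,-1,0,0,0]'
python3 - <<'E'
from h import *
a=np.radians(135);c,s=np.cos(a),np.sin(a)
go([.6088,.0633,.17],R.from_matrix(np.array([[c,s,0],[s,-c,0],[0,0,-1.]])))
E
```

```text
clock: 54.35
tool_pos: [0.422, -0.0947, 0.0448]
eef_rot: [-0.152, 0.988, 0.0, -0.0]
contact_force: [0.3, -0.1, 0.4]
opening: 1.0
finger_force: 0.0
clock: 55.45
tool_pos: [0.422, -0.0951, 0.0206]
eef_rot: [-0.151, 0.988, -0.0, 0.0]
contact_force: [-0.5, -0.4, 5.7]
opening: 0.586
finger_force: 20.0
off tool [-0.0006 -0.0008 -0.0374]
clock: 55.95
tool_pos: [0.4233, -0.095, 0.1726]
eef_rot: [-0.151, 0.989, -0.001, 0.003]
contact_force: [1.5, -1.2, -1.5]
opening: 0.589
finger_force: 20.0
shift [-1.495  0.637  0.023] turn [0.001 0.003 0.693]
```

```bash
for i in 1 2; do python3 -m pendant '[0,-0.7475,0.319,0,0,0,0, 0,-0.7475,0.319,0,0,0,0, 0,-0.7475,0.319,0,0,0,0, 0,-0.7475,0.319,0,0,0,0, 0,-0.7475,0.319,0,0,0,0]' >/dev/null; done
python3 -m pendant '[0,0,0,0,0,0,0.693, 0,0,0,0,0,0,0.693, 0,0,0,0,0,0,0.693, 0,0,0,0,0,0,0.693, 0,0,0,0,0,0,0.693, 0,0,0,0,0,0,0.693, 0,0,0,0,0,0,0.693, 0,0,0,0,0,0,0.693, 0,0,0,0,0,0,0.693, 0,0,0,0,0,0,0.693]'
python3 - <<'E'
from h import *
a=np.radians(135);c,s=np.cos(a),np.sin(a)
go([.6088-.0004,.0633+.0004,.051],R.from_matrix(np.array([[c,s,0],[s,-c,0],[0,0,-1.]])))
E
```

```text
clock: 57.95
tool_pos: [0.6061, 0.0616, 0.1701]
eef_rot: [0.382, 0.924, -0.001, -0.0]
contact_force: [-0.3, 0.3, -2.5]
opening: 0.591
finger_force: 20.0
shift [-0.001  0.023  0.794] turn [-0.001 -0.     0.   ]
```

```bash
python3 -m pendant '[0,0,0.02,0.2,0,0,0, 0,0,0.02,0.4,0,0,0, 0,0,0.02,0.6,0,0,0, 0,0,0.02,0.75,0,0,0, 0,0,0.02,0.79,0,0,0, 0,0,0.02,0.79,0,0,0, 0,0,0.02,0.79,0,0,0]'
python3 -m pendant '[1,0,0,0,0,0,0, 1,0,0,0,0,0,0, 1,0,0,0,0,0,0, 1,0,0,0,0,0,0, 1,0,0,0,0,0,0]'
python3 -m pendant '[1,0,0,-0.5,0,0,0, 1,0,0,-0.95,0,0,0, 1,0,0,-0.95,0,0,0, 1,0,0,-0.95,0,0,0, 1,0,0,-0.95,0,0,0]'
python3 - <<'E'
from rim import *
w=snap('wrist')
print('wrist',face(w,.6088,.0633,.088))
for n,x,y,z in(('L',.613,.2517,.128),('R',.5967,-.107,.113)): print(n,rim([snap('top')],x,y,z))
E
python3 -m pendant '[1,0.67,0,-0.7,0,0,0, 1,0.67,0,-0.7,0,0,0, 1,0.67,0,-0.7,0,0,0, 1,0.67,0,-0.7,0,0,0, 1,0.67,0,-0.7,0,0,0]' >/dev/null
for i in 1 2; do python3 -m pendant '[1,0,0,0,0,-0.5,0, 1,0,0,0,0,-0.5,0, 1,0,0,0,0,-0.5,0, 1,0,0,0,0,-0.5,0, 1,0,0,0,0,-0.5,0, 1,0,0,0,0,-0.5,0, 1,0,0,0,0,-0.5,0]'; done
python3 -c "
from hz import *
rep((.6088,.0633),.075,-45,1,.11)"
```

```text
clock: 58.65
tool_pos: [0.6093, 0.0651, 0.0525]
eef_rot: [0.382, 0.924, -0.0, 0.0]
contact_force: [0.8, -0.2, -1.2]
opening: 0.591
finger_force: 20.0
clock: 59.15
tool_pos: [0.6094, 0.0655, 0.0521]
eef_rot: [0.382, 0.924, -0.0, 0.0]
contact_force: [0.5, 0.9, -1.1]
opening: 0.993
finger_force: 0.0
clock: 59.65
tool_pos: [0.6097, 0.0654, 0.1953]
eef_rot: [0.382, 0.924, 0.0, 0.001]
contact_force: [0.3, -0.4, 0.2]
opening: 1.002
finger_force: 0.0
wrist (array([ 0.5955,  0.0492, -0.7763]), np.float64(-84.8))
L (array([ 0.6141,  0.2518, -0.2618]), np.float64(-61.3))
R (array([ 0.5958, -0.1123, -0.0175]), np.float64(-2.3))
clock: 61.0
tool_pos: [0.5372, 0.1367, 0.2966]
eef_rot: [0.351, 0.855, -0.149, 0.353]
contact_force: [0.4, -0.2, -0.4]
opening: 1.004
finger_force: 0.0
clock: 61.7
tool_pos: [0.5386, 0.1352, 0.298]
eef_rot: [0.27, 0.654, -0.273, 0.652]
contact_force: [0.6, -0.1, 0.1]
opening: 0.997
finger_force: 0.0
[-1.01  1.02  0.07  2.14  1.38  1.51 -1.57] [0.5386 0.1352 0.298 ]
shift [ 1.487 -0.002  0.063] turn [-0.001 -0.     0.003]
```

Run:
```python
from rim import *
t=snap('top');s=snap('scene')
print('R',rim([t],.5967,-.107,.113),rim([s],.5967,-.107,.113))
print('M',face(t,.6088,.0633,.088),face(s,.6088,.0633,.088))
w=np.load('last_wrist.npz')
def face2(S,x,y,z):
    import rim as m
    return m.face(S,x,y,z)
from scipy.optimize import minimize
print(w2px(w,[.6088,.0633,.088]))
```

```text
R (array([ 0.597 , -0.1084,  0.3335]), np.float64(-54.7)) (array([ 0.5971, -0.1081,  0.3422]), np.float64(-80.5))
M (array([0.6111, 0.0625, 0.7899]), np.float64(-112.0)) (array([ 0.6102,  0.0645, -0.7164]), np.float64(-146.9))
[[252.  189.9]]
```

```bash
python3 -m pendant '[1,0.4,0,0.05,0,0,0, 1,0.8,0,0.05,0,0,0, 1,0.8,0,0.05,0,0,0, 1,0.8,0,0.05,0,0,0, 1,0.8,0,0.05,0,0,0]'
python3 -m pendant '[1,0.3,0,0,0,0,0, 1,0.5,0,0,0,0,0, 1,0.6,0,0,0,0,0, 1,0.68,0,0,0,0,0, 1,0.68,0,0,0,0,0, 1,0.68,0,0,0,0,0]'
python3 -c "
from hz import *
rep((.6100,.0630),.075,-45,1,.0)"
```

```text
clock: 62.3
tool_pos: [0.5441, 0.1306, 0.1816]
eef_rot: [0.272, 0.653, -0.27, 0.654]
contact_force: [-0.2, -0.5, 0.3]
opening: 0.997
finger_force: 0.0
clock: 62.9
tool_pos: [0.5438, 0.1313, 0.079]
eef_rot: [0.271, 0.653, -0.27, 0.654]
contact_force: [-0.5, 0.1, -0.6]
opening: 0.999
finger_force: 0.0
[-0.98  1.46  0.05  1.94  1.39  1.48 -1.81] [0.5438 0.1313 0.079 ]
shift [ 0.028 -0.011  0.761] turn [ 0.     0.001 -0.001]
```

```bash
python3 -m pendant '[1,0.02,0,0.2,0,0,0, 1,0.025,-0.01,0.45,0,0,0, 1,0.025,-0.01,0.65,0,0,0, 1,0.025,-0.01,0.76,0,0,0, 1,0.025,-0.01,0.76,0,0,0, 1,0.025,-0.01,0.76,0,0,0]' 30
python3 -m pendant '[0,0,0,0,0,0,0, 0,0,0,0,0,0,0, 0,0,0,0,0,0,0, 0,0,0,0,0,0,0, 0,0,0,0,0,0,0, 0,0,0,0,0,0,0, 0,0,0,0,0,0,0, 0,0,0,0,0,0,0]'
python3 -m pendant '[0,-0.2,0,0,0,0,0, 0,-0.4,0,0,0,0,0, 0,-0.7,0,0,0,0,0, 0,-1,0,0,0,0,0, 0,-1,0,0,0,0,0, 0,-1,0,0,0,0,0]'
python3 -m pendant '[0,-0.3,0,-0.3,0,0,0, 0,-0.3,0,-0.3,0,0,0, 0,-0.3,0,-0.3,0,0,0, 0,-0.3,0,-0.3,0,0,0]'
for i in 1 2; do python3 -m pendant '[0,0,0,0,0,0,-1, 0,0,0,0,0,0,-1, 0,0,0,0,0,0,-1, 0,0,0,0,0,0,-1, 0,0,0,0,0,0,-1, 0,0,0,0,0,0,-1, 0,0,0,0,0,0,-1, 0,0,0,0,0,0,-1, 0,0,0,0,0,0,-1, 0,0,0,0,0,0,-1, 0,0,0,0,0,0,-1, 0,0,0,0,0,0,-1]'; done
python3 -c "
from hz import *
rep((.6088,.0633),.13,-45,-1,.001)"
```

```text
clock: 63.5
tool_pos: [0.6226, 0.0506, 0.0736]
eef_rot: [0.271, 0.654, -0.27, 0.653]
contact_force: [-0.5, 0.5, 0.1]
opening: 1.0
finger_force: 0.0
clock: 64.3
tool_pos: [0.6232, 0.05, 0.0736]
eef_rot: [0.27, 0.653, -0.27, 0.653]
contact_force: [-0.7, 2.1, -0.0]
opening: 0.586
finger_force: 30.0
clock: 64.9
tool_pos: [0.6231, 0.0495, 0.2239]
eef_rot: [0.271, 0.654, -0.27, 0.653]
contact_force: [0.0, 0.7, -2.1]
opening: 0.585
finger_force: 30.0
clock: 65.3
tool_pos: [0.5915, 0.0814, 0.2674]
eef_rot: [0.27, 0.654, -0.27, 0.653]
contact_force: [0.2, -0.6, -1.9]
opening: 0.584
finger_force: 30.0
clock: 66.5
tool_pos: [0.5916, 0.0803, 0.2675]
eef_rot: [0.271, -0.653, 0.654, -0.27]
contact_force: [-0.2, -0.9, -2.0]
opening: 0.589
finger_force: 30.0
clock: 67.7
tool_pos: [0.5915, 0.0808, 0.268]
eef_rot: [0.653, -0.271, 0.653, 0.27]
contact_force: [0.5, -0.1, -1.7]
opening: 0.584
finger_force: 30.0
[-0.95  1.11  0.24  2.14  1.53  1.35  1.49] [0.5915 0.0808 0.268 ]
shift [-0.92   0.001  0.284] turn [-0. -0. -0.]
```

```bash
python3 -m pendant '[0,0,0,0.284,0,0,0, 0,-0.3,0,0.284,0,0,0, 0,-0.6,0,0.284,0,0,0, 0,-0.9,0,0.284,0,0,0, 0,-1,0,0.284,0,0,0, 0,-1,0,0.284,0,0,0, 0,-1,0,0.284,0,0,0]'
python3 - <<'E'
from hz import *
from rim import *
rep((.6088,.0633),.0994,-45,-1,.001)
z=r.get_state()['tool_pos'][2]-.0144+.058
print(rim([snap('top')],.6088,.0633,z))
E
```

```text
clock: 68.4
tool_pos: [0.6217, 0.0509, 0.1207]
eef_rot: [0.652, -0.27, 0.654, 0.27]
contact_force: [0.6, -0.0, -0.8]
opening: 0.586
finger_force: 30.0
[-0.86  1.4   0.22  1.99  1.58  1.35  1.33] [0.6217 0.0509 0.1207]
shift [-0.142  0.003  0.   ] turn [-0.    -0.002 -0.001]
(array([ 0.6086,  0.063 , -0.7747]), np.float64(-66.8))
```

Held cup's rim centre is at (0.6086, 0.0630), right over the post. Lowering and releasing.

```bash
python3 -m pendant '[0,-0.05,0,0,0,0,0, 0,-0.1,0,0,0,0,0, 0,-0.13,0,0,0,0,0, 0,-0.142,0,0,0,0,0, 0,-0.142,0,0,0,0,0, 0,-0.142,0,0,0,0,0]'
python3 -m pendant '[1,0,0,0,0,0,0, 1,0,0,0,0,0,0, 1,0,0,0,0,0,0, 1,0,0,0,0,0,0, 1,0,0,0,0,0,0]'
python3 -m pendant '[1,0,0,-0.2,0,0,0, 1,0,0,-0.5,0,0,0, 1,0,0,-0.85,0,0,0, 1,0,0,-0.85,0,0,0, 1,0,0,-0.85,0,0,0]'
python3 -m pendant '[1,0.6,0,-0.3,0,0,0, 1,1,0,-0.3,0,0,0, 1,1,0,-0.3,0,0,0, 1,1,0,-0.3,0,0,0, 1,1,0,-0.3,0,0,0]'
python3 - <<'E'
from rim import *
t=snap('top');s=snap('scene')
for n,x,y,z in(('L',.613,.2517,.128),('M',.6088,.0633,.143),('R',.5967,-.107,.113)):
    print(n,rim([t],x,y,z),rim([s],x,y,z))
# brackets in bin: non-blue pixels in floor area
hsv=cv2.cvtColor(t['img'],cv2.COLOR_RGB2HSV);P=w2px(t,np.c_[np.array([(.47,-.245),(.505,-.46),(.36,-.485),(.32,-.265)]),np.full(4,.02)])
m=np.zeros(hsv.shape[:2],np.uint8);cv2.fillPoly(m,[P.astype(np.int32)],255)
g=m&~cv2.inRange(hsv,(95,120,20),(130,255,255));n,l,a,c=cv2.connectedComponentsWithStats(g)
print([(a[i,4],px2w(t,c[i],.035)) for i in range(1,n) if a[i,4]>20])
E
```

```text
clock: 69.05
tool_pos: [0.6218, 0.0515, 0.0997]
eef_rot: [0.652, -0.27, 0.655, 0.271]
contact_force: [-2.8, 2.7, 4.7]
opening: 0.588
finger_force: 30.0
clock: 69.55
tool_pos: [0.6214, 0.0513, 0.0973]
eef_rot: [0.653, -0.27, 0.653, 0.27]
contact_force: [0.8, 0.4, 1.2]
opening: 0.994
finger_force: 0.0
clock: 70.05
tool_pos: [0.5309, 0.1429, 0.097]
eef_rot: [0.654, -0.27, 0.653, 0.269]
contact_force: [0.9, -0.3, -0.1]
opening: 0.998
finger_force: 0.0
clock: 70.55
tool_pos: [0.5001, 0.1719, 0.2492]
eef_rot: [0.652, -0.272, 0.654, 0.27]
contact_force: [-0.2, 0.1, -0.4]
opening: 1.002
finger_force: 0.0
L (array([ 0.614 ,  0.2518, -0.2688]), np.float64(-57.9)) (array([ 0.6138,  0.2516, -0.2833]), np.float64(-61.4))
M (array([ 0.609 ,  0.0636, -0.7789]), np.float64(-57.5)) (array([0.6086, 0.0641, 0.7876]), np.float64(-75.6))
R (array([ 0.597 , -0.1084,  0.3335]), np.float64(-54.3)) (array([ 0.5968, -0.108 ,  0.3419]), np.float64(-79.7))
[(np.int32(499), array([[ 0.4256, -0.3994,  0.035 ]])), (np.int32(524), array([[ 0.4086, -0.3147,  0.035 ]]))]
```

All three rims are within about 2 mm of their posts, and two bracket blobs lie in the bin. Handing in.

```bash
python3 -m pendant '[1,0,0,0,0,0,0, 1,0,0,0,0,0,0, 1,0,0,0,0,0,0, 1,0,0,0,0,0,0]'
python3 -c "
from plant import r
print(r.finish_job())"
```

```text
clock: 71.05
tool_pos: [0.4994, 0.1731, 0.2469]
eef_rot: [0.653, -0.27, 0.653, 0.271]
contact_force: [0.2, 0.1, 0.5]
opening: 1.0
finger_force: 0.0
the job is handed in; nothing more can be done
None
```

I handed the job in at about 71 s; `finish_job` returned no verdict, but by my last camera measurements both brackets are in the blue bin and all three cups stand mouth-up within about 2 mm of their post centres.

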